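# Free the counting scale's transport lock and scoop connectors into its dish

## Task

The bench scale was moved and its transport lock is still on: slide the red grip all the way to its end stop at the green mark. Then, with the blue-handled scoop, scoop at least three of the blue connectors from the yellow bin and tip them into the scale's steel dish, without spilling any or touching the connectors with the gripper, and never leaning on the dish with scoop or arm. Finally lay the scoop back flat in the yellow bin, and leave the pen cup, wheel, controller and calibration weight where they stand.

Things in the scene. Friction and masses are not known exactly. Their poses are not given: they have to be found in the camera images.
- lock (a joint): Travel of the scale's transport lock in m: 0 = locked (red mark), 0.045 = hard end stop at the green mark, lock off. Starts at 0 to 0.015. The grip slides in a straight level slot on the scale's deck against about 3 N of even friction and stays where left. Over the full travel the dish sinks 3 mm onto its load cell.
- lock_grip (a point): Middle of the lock's red upright grip: a fin 12 mm along the slide, 20 mm across it, its top 12 mm above this point, the scale's deck 18.5 mm below. Its +y axis is the direction of unlocking, to the green mark; z up. The deck is flat for 37 mm towards -x (the scale's front); the dish's outer wall stands 48 mm away towards +x.
- scale: Grey bench scale, fixed. Origin on the bench under its middle; x from its front to its back, y left, z up. Housing x -125 to 135 mm, y -110 to 110 mm, flat deck 60 mm high; in front of it (x -185 to -125 mm) a lower console slopes down. Stands on the robot's left or right.
- dish_in (a point): Centre of the inner floor of the square-cornered steel weighing dish on the scale, about 75 mm above the bench, axes as the scale's. Inside 154 mm along x, 164 mm along y, rim 23 mm above this point, walls 3 mm thick.
- bin: Yellow parts bin, fixed. Origin on the bench under its middle; x from its low front to its high back. Outside 280 mm along x, 180 mm along y; walls and floor 4 mm thick (inner floor 4 mm above the bench). Back wall 66 mm high, sides 54 mm (sloping to 22 mm over the front 90 mm), front 22 mm. Stands on the robot's left or right.
- scoop_grip (a point): Grip point on the scoop's blue handle, a bar 18 mm wide (y), 14 mm thick, 112 mm long, rising backwards from the pan at 50 degrees; it runs 44 mm further up and 68 mm down from here. Axes: x from handle to nose along the pan's floor, y across, z out of the open top. Scoop about 160 g. Starts flat in the bin's front half, nose to the back within 0.3 rad.
- scoop_pan (a point): Centre of the scoop's aluminium pan floor, 2 mm above its flat underside, axes as scoop_grip, which lies 90 mm behind (x) and 78 mm above (z) it. Pan 94 mm along x, 96 mm along y outside, floor 2 mm thin; open at the nose (x +47 mm); back wall 40 mm high; sides 36 mm high at the back, 20 mm at the front; walls 2.4 mm.
- pencup: Bystander: black pen cup 64 mm across, 98 mm high, with pens up to 155 mm high, loose on the bench between scale and bin. Origin at the centre of its foot, z up.
- weight: Bystander: small steel calibration weight, 22 mm across, 34 mm high, 100 g, standing loose on the scale's deck on the locked side of the slot, 56 to 72 mm from the fully locked position of the grip. Origin at the centre of its foot, z up.
- wheel: Bystander: black robot wheel 78 mm across, lying flat, 26 mm high, loose on the bench in front of the bin. Origin at the centre of its underside.
- controller: Bystander: grey robot controller block 100 x 70 x 36 mm, loose on the bench behind the pen cup. Origin at the centre of its underside, x along its length.
- piece0_mid (a point): Blue connector 1 of 6: a chunky cross with a round stub on top, 30 mm across, 21 mm high, 12 g, arms 14 mm thick with round ends, smooth hard plastic (friction about 0.3); this point is its middle, 9 mm above the underside. Loose on the floor of the back half of the bin.
- piece1_mid (a point): Blue connector 2 of 6: a chunky cross with a round stub on top, 30 mm across, 21 mm high, 12 g, arms 14 mm thick with round ends, smooth hard plastic (friction about 0.3); this point is its middle, 9 mm above the underside. Loose on the floor of the back half of the bin.
- piece2_mid (a point): Blue connector 3 of 6: a chunky cross with a round stub on top, 30 mm across, 21 mm high, 12 g, arms 14 mm thick with round ends, smooth hard plastic (friction about 0.3); this point is its middle, 9 mm above the underside. Loose on the floor of the back half of the bin.
- piece3_mid (a point): Blue connector 4 of 6: a chunky cross with a round stub on top, 30 mm across, 21 mm high, 12 g, arms 14 mm thick with round ends, smooth hard plastic (friction about 0.3); this point is its middle, 9 mm above the underside. Loose on the floor of the back half of the bin.
- piece4_mid (a point): Blue connector 5 of 6: a chunky cross with a round stub on top, 30 mm across, 21 mm high, 12 g, arms 14 mm thick with round ends, smooth hard plastic (friction about 0.3); this point is its middle, 9 mm above the underside. Loose on the floor of the back half of the bin.
- piece5_mid (a point): Blue connector 6 of 6: a chunky cross with a round stub on top, 30 mm across, 21 mm high, 12 g, arms 14 mm thick with round ends, smooth hard plastic (friction about 0.3); this point is its middle, 9 mm above the underside. Loose on the floor of the back half of the bin.
Not all that is in view belongs to the job. Of the things like the part that bears scoop_grip, leave any that is purple; of the rest the larger one is meant.

How it is judged:
By the outcome, as a careful person would: the job done as asked, in the order asked, and still so for the second after the job is handed in, with the robot touching nothing.
It also fails if it takes over 72 s, if anything falls off the work surface, if the arm or the gripper's body presses on something with over 40 N, if the wrist force passes 120 N, or if a joint passes its speed limit or range.

## Robot

A 6-joint arm with a two-finger parallel gripper is mounted at the origin on the work surface. World frame = base frame: x ahead of the robot, y to its left, z up, the work surface at z = 0. Lengths are in m, angles in rad, forces in N, time in s.
With the tool pointing down it reaches from about 0.25 to 0.725 m from the base axis. Payload 9.7 kg.
Tool frame: the origin (TCP) lies at the centre of the arm's flange, where the gripper is bolted on; the fingertips stand 173 mm ahead of it and the grasp point (between the pads) lies 155 mm ahead of it; z points along the fingers, x is the direction in which the jaws open and shut, and the axes are right-handed (so a half turn about z gives the same grasp; the last joint's range is limited). The gripper opens to 85 mm and grips with 20 to 120 N. Pads are 22 mm wide; open, the fingers measure 114 mm over their backs; the gripper's body (76 mm by 85 mm) begins 54 mm behind the grasp point. The pads swing forward as they close: fully open they stand 13 mm farther back than shut.
Start: joints at [1.321, 0.087, 0.176, 1.66, 0, 1.571], TCP at [0.136, 0.533, 0.405] pointing down, gripper open.
Joint ranges: [-3.13, 3.13], [-0.85, 1.81], [-1.15, 1.24], [-2.2, 2.28], [-1.44, 1.52], [-3.14, 3.14]. Speed limits (rad/s): [2.22, 2.22, 2.57, 3.14, 3.14, 3.14].

## Interface

Orientations are given as a unit quaternion [w, x, y, z].
In Python, from rig import arm, eyes gives the robot as it stands.
- The arm moves only by the tool send_rows, never from a script. Its argument "plan" is one flat list of numbers, 6 for each row, row after row: the shift along the tool's x, y, z as a fraction of full scale, then the turn, a rotation vector about the tool's x, y, z as a fraction of full scale. In form: [dx, dy, dz, rx, ry, rz, dx, dy, dz, rx, ry, rz, ...]. A call has 1 to 8 rows; each row shifts and turns the commanded pose from where the row before left it, along the tool's axes as they then stand; what a row does not reach is not made up. Full scale, the value 1, is 40 cm for a shift and 90 degrees for a turn. A row lasts 1/8 s, in which the tool goes at most 62.5 mm and 10.7 degrees, less where a joint would pass 70% of its speed; a pose out of reach is approached as far as the arm can. A call with a number of a shift or a turn outside -1 to 1 is refused whole. A call with a gripper value outside its range is refused whole. "grip" is the opening, from -1 (shut) to 1 (fully open), so that 0 is half open, set as the call begins (left out, the last holds). The fingers move at their own pace and stop on an object; the grip force is fixed at half the most. Time passes only in rows, so rows that do not move let the fingers close. It gives the time, the measured TCP pose, the force and the opening at its end, in the units of the state.
- arm.get_state(): the state, without advancing time (a new reading comes with each control period).
- eyes.get_image(name): name is "scene" or "top" or "wrist"; returns (picture, depth): 400x640x3 uint8, blue, green, red; 400x640 float32, m along the optical axis (not along the pixel's ray), 0 where there is no reading.
- eyes.calibration(name): a dict with "vertical_fov" (degrees; the focal length in pixels is half the picture's height over the tangent of half this angle, whatever the lens; pixels are square), "cx", "cy" (the principal point, pixels), "k1" (the pictures are not rectified: a ray, as slopes to the right and down, at radius r is drawn at 1 + k1 r^2 times it, then the intrinsics apply), "rvec" (rotation vector, rad) and "tvec" (3), from world to camera coordinates, as OpenCV has them; the wrist camera has in their place "hand_eye" (4x4, takes a point from camera to tool coordinates, whose origin is the TCP and whose axes are the tool frame's). Camera axes: x right, y down, z forward; pixel columns grow to the right and rows downward; lengths in m; the calibration is good to about 2 mm. A picture is of the moment at which its call begins: read the wrist's pose just before it. calibration takes no time and is no camera call.
- arm.job_done(): hands the job in, once; it reports no verdict.
The state is a dict: "clock": time; "joint_positions": joint angles; "qvel": joint speeds; "tau": joint torques, N m; "position": TCP position; "tcp_rot": TCP orientation; "ft_force": force on the tool from outside, world axes, zero at the start; "ft_torque": the same for the moment, N m; "width": finger opening in m.
Only numpy, scipy, OpenCV 4.12 (cv2) and the standard library are available. Lean on these libraries where they do the work, as an engineer would, in place of code of your own. Each camera call takes 0.05 s, during which the arm holds its last target.

## Working session

There is one attempt and no reset: what is moved stays moved. The work goes in short steps, Python scripts to look and compute and a tool call to move; the robot and the scene stay as the last step left them, time stands still between calls to the robot, and variables do not carry over. Pictures are saved under pics/ and viewed, and the job is handed in when it is done.

Besides the shell and the picture viewer there is one more tool, called after "Request:" by a JSON object that holds its "fn" and its "kwargs", one argument or row to a line. send_rows: Moves the arm, as the interface text tells. Its arguments: {"type":"object","properties":{"plan":{"type":"array"},"grip":{"type":"number"}},"required":["plan"]}

```bash
ls; mkdir -p pics
python3 - <<'E'
from rig import arm, eyes
import cv2
print(arm.get_state())
for n in ["scene","top","wrist"]:
    print(n, eyes.calibration(n))
    im,d=eyes.get_image(n)
    cv2.imwrite(f"pics/{n}0.png",im)
    import numpy as np
    np.save(f"pics/{n}0.npy",d)
E
```

```text
pics
{'clock': 0.0, 'joint_positions': array([ 1.32099480e+00,  8.74378959e-02,  1.75121102e-01,  1.65978163e+00,
       -1.31811081e-05,  1.57083689e+00]), 'qvel': array([-0.001373  ,  0.00015294, -0.00046652,  0.00185462,  0.00130877,
        0.0006587 ]), 'tau': array([-4.82177984e-04, -5.20396614e+01,  4.64801967e+01,  1.65039708e-02,
        4.77179674e-05, -4.76145843e-06]), 'position': array([0.13596741, 0.53292679, 0.40398842]), 'tcp_rot': array([ 4.04640200e-04,  7.89699441e-01,  6.13493577e-01, -5.10074100e-04]), 'ft_force': array([-0.12947521,  0.53309393,  0.56933308]), 'ft_torque': array([-0.05048425,  0.05100509, -0.02367496]), 'width': 0.08528690499391871}
scene {'vertical_fov': 56.15479776058112, 'cx': 321.6953522527953, 'cy': 200.89243615405746, 'k1': 0.018853639802601723, 'rvec': array([ 2.08297764,  1.55386897, -0.47901704]), 'tvec': array([-0.15464565, -0.41908122,  1.27203185])}
top {'vertical_fov': 54.573726823335875, 'cx': 316.4368387671477, 'cy': 201.27796045754246, 'k1': 0.021729390775565568, 'rvec': array([ 2.10708408, -2.15390741,  0.20705348]), 'tvec': array([-0.04227849,  0.61763751,  1.0652079 ])}
wrist {'vertical_fov': 65.73732027347691, 'cx': 322.64720672743283, 'cy': 199.99422040539253, 'k1': 0.010500170273133345, 'hand_eye': array([[ 9.99999647e-01,  1.96050094e-04, -8.17109332e-04,
        -9.74672003e-04],
       [ 7.63356575e-05,  9.47187121e-01,  3.20681387e-01,
        -8.27565623e-02],
       [ 8.36825052e-04, -3.20681337e-01,  9.47186772e-01,
         3.01573572e-02],
       [ 0.00000000e+00,  0.00000000e+00,  0.00000000e+00,
         1.00000000e+00]])}
```

View pics/scene0.png

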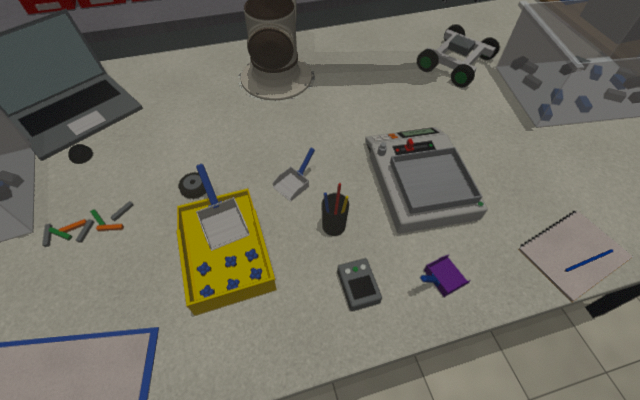

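View pics/top0.png

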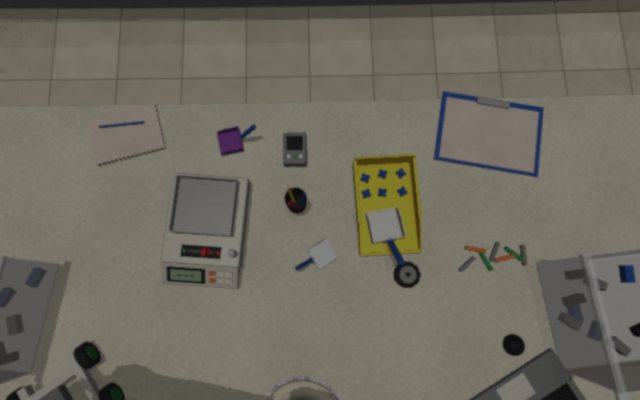

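View pics/wrist0.png

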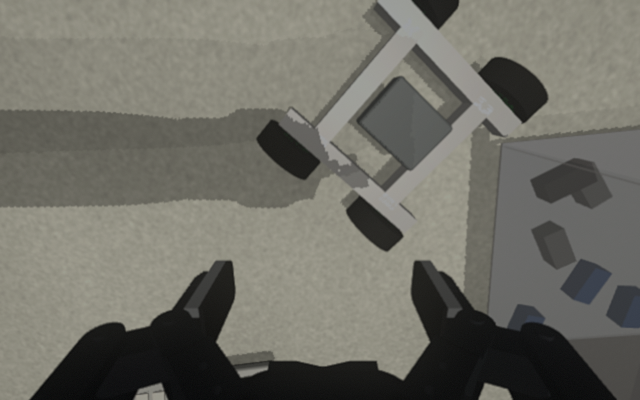

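Scoop candidates, by scene pixel: the large scoop in the yellow bin (pan 222,225, handle 207,185), a small blue-handled scoop on the bench (pan 291,184, handle 306,160), and a purple scoop (445,275). By the description it is the large one in the bin. For the lock there is one red grip, at scene (410,145) and top (205,252).

```bash
cat > h.py <<'E'
import numpy as np, cv2
from scipy.spatial.transform import Rotation as R
from rig import arm, eyes
def Rq(q): return R.from_quat([q[1],q[2],q[3],q[0]])
def cam(name, st=None):
    c=eyes.calibration(name)
    f=200/np.tan(np.radians(c["vertical_fov"])/2)
    if name=="wrist":
        T=np.eye(4); T[:3,:3]=Rq(st["tcp_rot"]).as_matrix(); T[:3,3]=st["position"]
        W=T@np.array(c["hand_eye"])      # cam->world
    else:
        M=np.eye(4); M[:3,:3]=R.from_rotvec(c["rvec"]).as_matrix(); M[:3,3]=c["tvec"]; W=np.linalg.inv(M)
    return dict(f=f,cx=c["cx"],cy=c["cy"],k1=c["k1"],W=W)
def rays(C,uv):
    uv=np.atleast_2d(uv).astype(float)
    p=(uv-[C["cx"],C["cy"]])/C["f"]; q=p.copy()
    for _ in range(10): q=p/(1+C["k1"]*(q**2).sum(1,keepdims=True))
    return q
def unproj(C,uv,d):
    q=rays(C,uv); d=np.asarray(d).reshape(-1,1)
    P=np.hstack([q*d,d]); return P@C["W"][:3,:3].T+C["W"][:3,3]
def onplane(C,uv,z):
    q=rays(C,uv); D=np.hstack([q,np.ones((len(q),1))])@C["W"][:3,:3].T; o=C["W"][:3,3]
    t=(z-o[2])/D[:,2]; return o+D*t[:,None]
def proj(C,P):
    P=np.atleast_2d(P); X=(P-C["W"][:3,3])@C["W"][:3,:3]
    q=X[:,:2]/X[:,2:]; q=q*(1+C["k1"]*(q**2).sum(1,keepdims=True)); return q*C["f"]+[C["cx"],C["cy"]]
def cloud(C,d):
    v,u=np.mgrid[0:400,0:640]; uv=np.c_[u.ravel(),v.ravel()]
    return unproj(C,uv,d.ravel()).reshape(400,640,3)
E
python3 - <<'E'
from h import *
for n,box in [("top",(150,140,290,300)),("top",(340,145,430,295)),("scene",(360,115,490,235)),("scene",(165,155,285,320))]:
    im=cv2.imread(f"pics/{n}0.png"); x0,y0,x1,y1=box
    cv2.imwrite(f"pics/{n}_c{x0}.png",cv2.resize(im[y0:y1,x0:x1],None,fx=3.7,fy=3.7,interpolation=cv2.INTER_CUBIC))
for n in ["top","scene"]:
    d=np.load(f"pics/{n}0.npy"); P=cloud(cam(n),d)
    print(n,(d==0).mean())
    pts={"top":[(450,210),(165,285),(235,287),(247,178),(177,175),(205,205),(296,200),(406,274),(295,150),(232,253),(386,224),(398,250)],"scene":[(437,180),(410,145),(335,220),(222,225),(360,285)]}[n]
    for u,v in pts: print((u,v),P[v,u].round(4))
E
```

```text
top 0.00390625
(450, 210) [ 0.591  -0.4595  0.0039]
(165, 285) [ 0.3891  0.3891 -0.0009]
(235, 287) [0.3792 0.1798 0.0331]
(247, 178) [0.6913 0.1462 0.0513]
(177, 175) [0.6921 0.3339 0.0979]
(205, 205) [0.61   0.2611 0.0704]
(296, 200) [0.6315 0.0053 0.0046]
(406, 274) [ 0.4042 -0.3089  0.026 ]
(295, 150) [0.779  0.005  0.0367]
(232, 253) [0.4716 0.178  0.0919]
(386, 224) [ 0.5525 -0.2637  0.0047]
(398, 250) [ 0.47   -0.2771  0.0859]
scene 0.00402734375
(437, 180) [0.6067 0.2733 0.0784]
(410, 145) [0.4861 0.2544 0.0858]
(335, 220) [ 0.6468 -0.0031  0.0781]
(222, 225) [ 0.5396 -0.2579  0.0059]
(360, 285) [0.7948 0.007  0.0376]
```

View pics/top_c150.png

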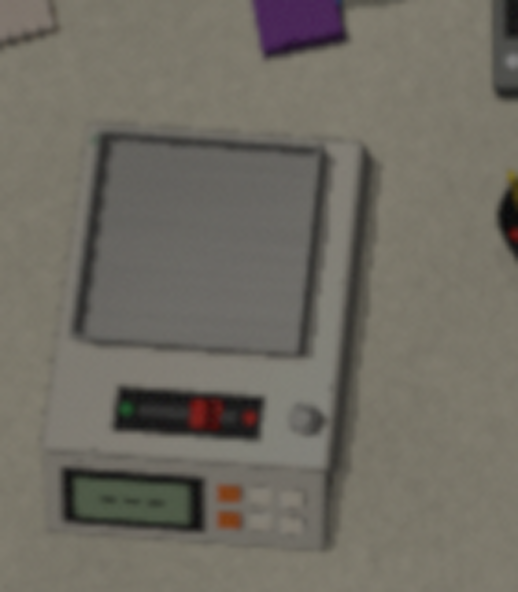

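View pics/top_c340.png

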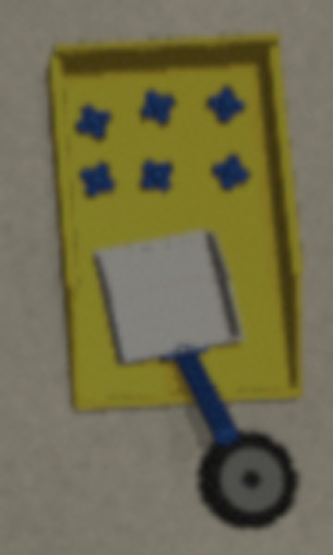

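View pics/scene_c360.png

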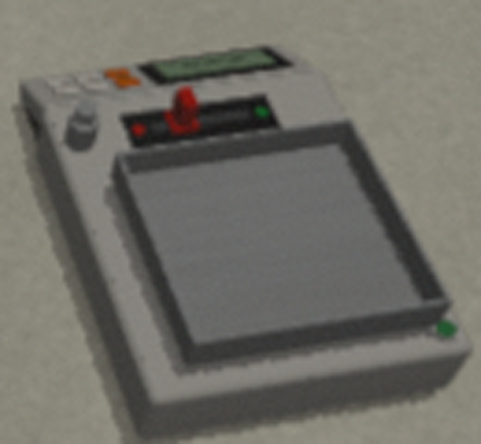

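View pics/scene_c165.png

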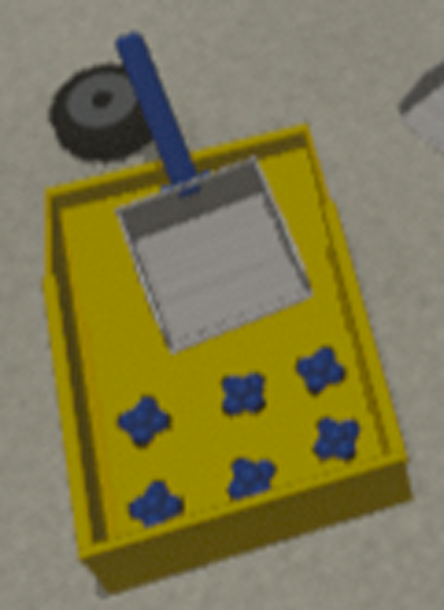

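The crop confirms the choice: a large blue-handled scoop with an aluminium pan, lying in the yellow bin. The red grip is at about top (206,252), the green mark at (184,250) and the weight at (233,253). Next I'll work out rough poses.

Run:
```python
from h import *
C=cam("top"); s=3.7
def cp(l,o,z): return onplane(C,np.array(l)/s+np.array(o)-0.37,z)
o=(150,140)
print("dish rim inner?",cp([(103,135),(325,148),(303,355),(75,337)],o,.098).round(3).tolist())
print("deck fr-left, fr-right, back-right",cp([(45,450),(325,468),(362,143)],o,.06).round(3).tolist())
print("green,grip,red,slot",cp([(126,409),(251,418)],o,.06).round(3).tolist(),cp([(207,413)],o,.09).round(3), "weight top",cp([(307,417)],o,.094).round(3))
o=(340,145)
print("bin BL,BR(back) FL,FR",cp([(55,47),(277,38)],o,.066).round(3).tolist(),cp([(77,407),(300,396)],o,.022).round(3).tolist())
print("pan floor nose L,R, back R,L",cp([(97,253),(210,232),(240,340),(122,360)],o,.03).round(3).tolist())
print("pieces",cp([(93,121),(157,106),(225,104),(97,179),(157,175),(230,171)],o,.02).round(3).tolist())
print("handle base/top",cp([(185,355)],o,.03).round(3),cp([(225,437)],o,.118).round(3),"wheel",cp([(249,480)],o,.026).round(3))
```

```text
dish rim inner? [[0.689, 0.332, 0.098], [0.675, 0.165, 0.098], [0.519, 0.179, 0.098], [0.536, 0.346, 0.098]]
deck fr-left, fr-right, back-right [[0.455, 0.379, 0.06], [0.437, 0.169, 0.06], [0.688, 0.143, 0.06]]
green,grip,red,slot [[0.484, 0.319, 0.06], [0.475, 0.225, 0.06]] [[0.478 0.25  0.09 ]] weight top [[0.473 0.176 0.094]]
bin BL,BR(back) FL,FR [[0.744, -0.17, 0.066], [0.747, -0.347, 0.066]] [[0.462, -0.181, 0.022], [0.467, -0.357, 0.022]]
pan floor nose L,R, back R,L [[0.583, -0.201, 0.03], [0.598, -0.292, 0.03], [0.512, -0.311, 0.03], [0.498, -0.217, 0.03]]
pieces [[0.694, -0.204, 0.02], [0.706, -0.257, 0.02], [0.706, -0.313, 0.02], [0.645, -0.205, 0.02], [0.648, -0.254, 0.02], [0.65, -0.314, 0.02]]
handle base/top [[ 0.501 -0.267  0.03 ]] [[ 0.435 -0.274  0.118]] wheel [[ 0.403 -0.312  0.026]]
```

```bash
cat >> h.py <<'E'
def frame(z, xhint):
    z=np.array(z,float); z/=np.linalg.norm(z); x=np.array(xhint,float); x-=z*(x@z); x/=np.linalg.norm(x)
    return np.c_[x,np.cross(z,x),z]
def plan(p0,R0,targets,dec=3):
    """targets: list of (p,Rm,n rows). prints rows, simulating the rounding"""
    p=np.array(p0,float); Rm=np.array(R0,float); rows=[]
    for (pt,Rt,n) in targets:
        pt=np.array(pt,float); Rt=Rm if Rt is None else np.array(Rt)
        ps=p.copy(); Rs=Rm.copy(); w=R.from_matrix(Rs.T@Rt).as_rotvec()
        for i in range(1,n+1):
            a=i/n; pi=ps+(pt-ps)*a; Ri=Rs@R.from_rotvec(w*a).as_matrix()
            sh=Rm.T@(pi-p); tu=R.from_matrix(Rm.T@Ri).as_rotvec()
            r=np.round(np.r_[sh/0.4,tu/(np.pi/2)],dec)
            if np.linalg.norm(sh)>.0624 or np.linalg.norm(tu)>np.radians(10.7): print("!! row too big",np.linalg.norm(sh)*1e3,np.degrees(np.linalg.norm(tu)))
            p=p+Rm@(r[:3]*.4); Rm=Rm@R.from_rotvec(r[3:]*np.pi/2).as_matrix(); rows.append(r)
    rows=np.array(rows)+0.0
    for k in range(0,len(rows),8): print("["+", ".join(",".join(f"{v:g}" for v in r) for r in rows[k:k+8])+"]")
    return rows
def cur():
    s=arm.get_state(); return s,s["position"],Rq(s["tcp_rot"]).as_matrix()
def look(name,tag):
    s,p,Rm=cur(); im,d=eyes.get_image(name); cv2.imwrite(f"pics/{tag}.png",im); np.savez(f"pics/{tag}.npz",d=d,p=s["position"],q=s["tcp_rot"]); return im,d,cam(name,s)
def load(name,tag):
    z=np.load(f"pics/{tag}.npz"); return cv2.imread(f"pics/{tag}.png"),z["d"],cam(name,dict(position=z["p"],tcp_rot=z["q"]))
def show(): 
    s=arm.get_state(); print("t",round(s["clock"],3),"p",s["position"].round(4),"q",s["joint_positions"].round(3),"F",s["ft_force"].round(1),"w",round(s["width"],4)); print(Rq(s["tcp_rot"]).as_matrix().round(3).tolist())
E
python3 - <<'E'
from h import *
s,p,Rm=cur(); a=np.radians(-5)
plan(p,Rm,[([.474,.224,.37],frame([0,0,-1],[np.cos(a),np.sin(a),0]),8)])
E
```

```text
[-0.067,0.126,0.011,0,0,0.112, -0.045,0.136,0.01,0,0,0.112, -0.019,0.142,0.011,0,0,0.112, 0.005,0.143,0.011,0,0,0.112, 0.03,0.14,0.011,0,0,0.112, 0.055,0.132,0.01,0,0,0.112, 0.076,0.121,0.011,0.001,0,0.112, 0.097,0.106,0.011,0,0,0.113]
```

Request:
{"fn": "send_rows", "kwargs": {
  "plan": [-0.067,0.126,0.011,0,0,0.112,-0.045,0.136,0.01,0,0,0.112,-0.019,0.142,0.011,0,0,0.112,0.005,0.143,0.011,0,0,0.112,0.03,0.14,0.011,0,0,0.112,0.055,0.132,0.01,0,0,0.112,0.076,0.121,0.011,0.001,0,0.112,0.097,0.106,0.011,0,0,0.113],
  "grip": -1
}}

```text
clock: 1.15
position: [0.4752, 0.2224, 0.37]
tcp_rot: [-0.001, 0.999, -0.047, -0.0]
ft_force: [0.1, 1.3, 0.7]
width: -0.0003
```

Run:
```python
from h import *
show(); im,d,C=look("wrist","w1"); show()
```

```text
t 1.15 p [0.4752 0.2224 0.37  ] q [4.370e-01 1.500e-02 3.400e-02 1.589e+00 2.000e-03 2.102e+00] F [0.1 1.3 0.7] w -0.0003
[[0.996, -0.094, -0.0], [-0.094, -0.996, 0.002], [-0.0, -0.002, -1.0]]
t 1.2 p [0.4786 0.2188 0.3687] q [ 4.290e-01  1.900e-02  3.600e-02  1.587e+00 -1.000e-03  2.106e+00] F [-0.4 -4.6 -1.1] w -0.0001
[[0.994, -0.106, 0.0], [-0.106, -0.994, -0.001], [0.0, 0.001, -1.0]]
```

View pics/w1.png

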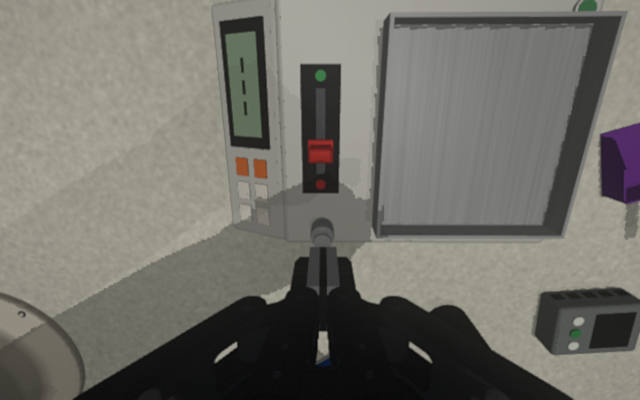

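```bash
python3 - <<'E'
from h import *
im,d,C=load("wrist","w1")
show()
def P(uv,z): return onplane(C,[uv],z)[0].round(4)
print("green",P((320.5,75.5),.06),"red",P((320.5,184.5),.06))
print("slotplate corners",[P(u,.06).tolist() for u in [(302,65),(340,65),(338.5,192),(303,192)]])
# red mask
hsv=cv2.cvtColor(im,cv2.COLOR_BGR2HSV); m=((hsv[...,0]<8)|(hsv[...,0]>172))&(hsv[...,1]>150)&(hsv[...,2]>60)
X=cloud(C,d); v,u=np.where(m&(np.arange(400)[:,None]<175)&(np.arange(400)[:,None]>130)); print(u.min(),u.max(),v.min(),v.max())
pts=X[v,u]; t=pts[pts[:,2]>.086]; print("fin top",len(t),t.mean(0).round(4),t.min(0).round(4),t.max(0).round(4),np.percentile(pts[:,2],[5,50,95]).round(4))
print("weight",X[230,322].round(4),X[236,322].round(4),P((322,230),.094)); 
print("dish floor",X[120,470].round(4),"deck",X[100,290].round(4),X[60,360].round(4),"bench",X[50,100].round(4))
print("rim outer/inner corners",[P(u,.098).tolist() for u in [(386,15),(622,13),(565,237),(375,236)]])
E
python3 -c "
import cv2;im=cv2.imread('pics/w1.png');cv2.imwrite('pics/w1c.png',cv2.resize(im[0:260,280:640],None,fx=2.2,fy=2.2,interpolation=2))"
```

```text
t 1.2 p [0.4786 0.2188 0.3687] q [ 4.290e-01  1.900e-02  3.600e-02  1.587e+00 -1.000e-03  2.106e+00] F [-0.4 -4.6 -1.1] w -0.0001
[[0.994, -0.106, 0.0], [-0.106, -0.994, -0.001], [0.0, 0.001, -1.0]]
green [0.4821 0.3197 0.06  ] red [0.473  0.2252 0.06  ]
slotplate corners [[0.4676, 0.3291, 0.06], [0.499, 0.3262, 0.06], [0.4892, 0.2162, 0.06], [0.4558, 0.2194, 0.06]]
308 332 140 162
fin top 361 [0.4759 0.2594 0.0923] [0.4657 0.2511 0.086 ] [0.4859 0.3036 0.34  ] [0.0674 0.0896 0.0917]
weight [0.471  0.1895 0.0842] [0.4709 0.1883 0.0943] [0.4715 0.1938 0.094 ]
dish floor [0.6021 0.2729 0.075 ] deck [0.4541 0.3027 0.0596] [0.5157 0.3284 0.0603] bench [ 0.2667  0.3663 -0.0005]
rim outer/inner corners [[0.5304, 0.3514, 0.098], [0.6894, 0.3366, 0.098], [0.6777, 0.1698, 0.098], [0.5164, 0.1858, 0.098]]
```

View pics/w1c.png

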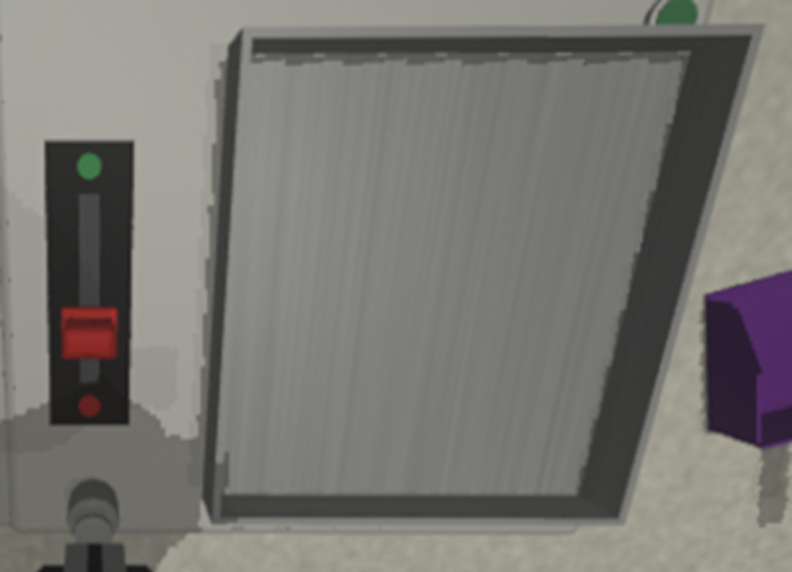

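Run:
```python
from h import *
s,p,Rm=cur(); a=np.radians(-5.5)
plan(p,Rm,[([.4725,.2185,.2415],frame([0,0,-1],[np.cos(a),np.sin(a),0]),5)])
```

```text
[-0.003,0,0.064,0,0,-0.001, -0.003,0.001,0.063,0,0,-0.002, -0.003,0,0.064,0,0,-0.001, -0.003,0.001,0.063,0,0,-0.001, -0.003,0,0.064,0,0,-0.001]
```

Request:
{"fn": "send_rows", "kwargs": {
  "plan": [-0.003,0,0.064,0,0,-0.001,-0.003,0.001,0.063,0,0,-0.002,-0.003,0,0.064,0,0,-0.001,-0.003,0.001,0.063,0,0,-0.001,0,0,0.03,0,0,0,0,0,0,0,0,0]
}}

```text
clock: 1.95
position: [0.469, 0.2237, 0.2561]
tcp_rot: [-0.0, 0.999, -0.04, -0.001]
ft_force: [-0.3, -0.8, -0.3]
width: -0.0001
```

Run:
```python
from h import *
im,d,C=look("wrist","w2"); im,d,C=look("scene","s2");show()
cv2.imwrite("pics/s2c.png",cv2.resize(im[60:260,330:530],None,fx=3,fy=3,interpolation=2))
```

```text
t 2.05 p [0.4694 0.2239 0.2575] q [ 4.450e-01  9.000e-03 -1.890e-01  1.371e+00  2.000e-03  2.096e+00] F [ 0.  -0.8  0. ] w -0.0
[[0.997, -0.08, 0.001], [-0.08, -0.997, 0.002], [0.0, -0.002, -1.0]]
```

View pics/w2.png

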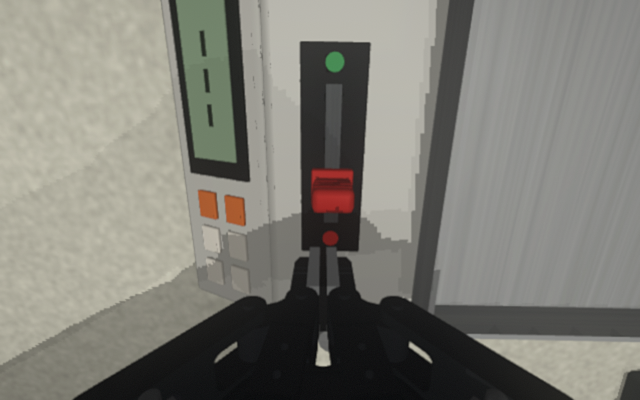

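View pics/s2c.png

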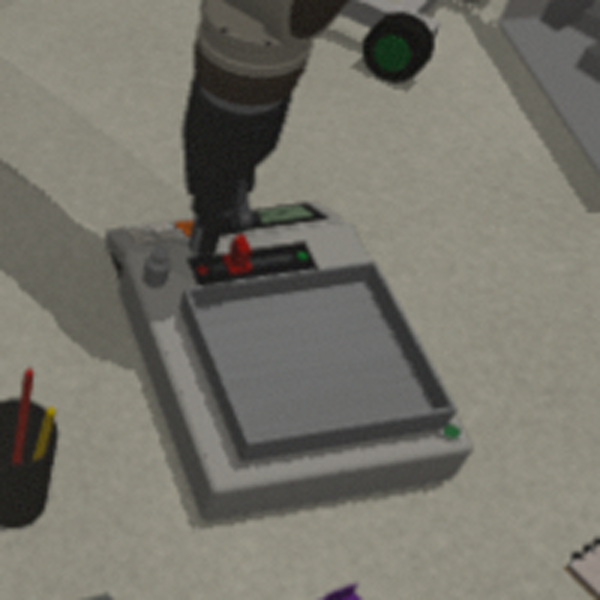

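Run:
```python
from h import *
im,d,C=load("wrist","w2")
def P(uv,z): return onplane(C,[uv],z)[0].round(4)
print("green",P((335,62),.06),"red",P((330.5,238.5),.06))
hsv=cv2.cvtColor(im,cv2.COLOR_BGR2HSV); m=((hsv[...,0]<8)|(hsv[...,0]>172))&(hsv[...,1]>150)&(hsv[...,2]>60)
X=cloud(C,d); v,u=np.where(m&(np.arange(400)[:,None]<220)&(np.arange(400)[:,None]>150)); print(u.min(),u.max(),v.min(),v.max())
pts=X[v,u]; t=pts[(pts[:,2]>.088)&(pts[:,2]<.094)]; print(np.percentile(t,[2,50,98],axis=0).round(4))
for y in range(240,300,8): print(y,X[y,318].round(4),X[y,330].round(4))
for vv in (168,172,180,185,190,195,200,205,210,215): print(vv,X[vv,332].round(4))
```

```text
green [0.482  0.3199 0.06  ] red [0.473  0.2248 0.06  ]
311 353 169 212
[[0.4665 0.2533 0.0883]
 [0.4757 0.2592 0.0907]
 [0.4848 0.2643 0.0921]]
240 [0.4656 0.2252 0.0615] [0.4727 0.2256 0.0636]
248 [0.4668 0.234  0.0887] [0.4727 0.2335 0.0887]
256 [0.4669 0.2337 0.0962] [0.4725 0.2333 0.0962]
264 [0.467  0.2337 0.1034] [0.4724 0.2337 0.1042]
272 [0.4671 0.2336 0.11  ] [0.4722 0.2327 0.1091]
280 [0.4672 0.2344 0.1174] [0.4721 0.2333 0.1162]
288 [0.4672 0.2332 0.1211] [0.4719 0.2329 0.1212]
296 [0.467  0.2301 0.122 ] [0.4719 0.2348 0.1289]
168 [0.4768 0.2682 0.0647]
172 [0.4766 0.2671 0.069 ]
180 [0.4762 0.2646 0.0758]
185 [0.476  0.2649 0.0859]
190 [0.4758 0.2635 0.0893]
195 [0.4756 0.2614 0.0902]
200 [0.4754 0.2592 0.0909]
205 [0.4753 0.2569 0.0914]
210 [0.4751 0.2539 0.09  ]
215 [0.4749 0.2408 0.063 ]
```

Request:
{"fn": "send_rows", "kwargs": {
  "plan": [0.01,0,0.02,0,0,0,0,0,0.02,0,0,0.01,0,-0.02,0,0,0,0,0,-0.03,0,0,0,0,0,-0.03,0,0,0,0,0,-0.03,0,0,0,0,0,0,0,0,0,0]
}}

```text
clock: 2.92
position: [0.4775, 0.2685, 0.2409]
tcp_rot: [-0.001, 0.999, -0.047, 0.0]
ft_force: [-0.0, 1.0, 1.0]
width: -0.0001
```

Run:
```python
from h import *
show(); im,d,C=look("wrist","w3"); show()
```

```text
t 2.925 p [0.4775 0.2685 0.2409] q [ 5.120e-01  8.100e-02 -1.470e-01  1.342e+00  2.000e-03  2.177e+00] F [-0.  1.  1.] w -0.0001
[[0.996, -0.094, 0.0], [-0.094, -0.996, 0.003], [-0.0, -0.003, -1.0]]
t 2.975 p [0.4775 0.2681 0.2409] q [ 5.110e-01  8.000e-02 -1.480e-01  1.342e+00  2.000e-03  2.177e+00] F [-0.4  0.2  0.7] w -0.0001
[[0.996, -0.095, 0.0], [-0.095, -0.996, 0.003], [-0.0, -0.003, -1.0]]
```

View pics/w3.png

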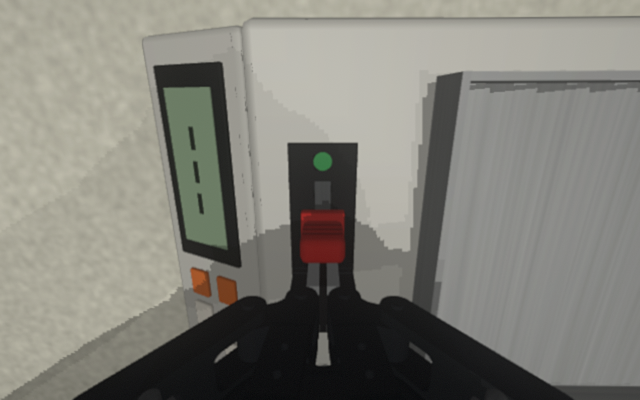

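Request:
{"fn": "send_rows", "kwargs": {
  "plan": [0,-0.01,0,0,0,0,0,-0.01,0,0,0,0,0,-0.005,0,0,0,0,0,0,0,0,0,0]
}}

```text
clock: 3.48
position: [0.4784, 0.2773, 0.2408]
tcp_rot: [-0.001, 0.999, -0.048, -0.0]
ft_force: [-1.5, -1.8, 3.9]
width: -0.0002
```

Run:
```python
from h import *
show()
```

```text
t 3.475 p [0.4784 0.2773 0.2408] q [ 5.250e-01  9.300e-02 -1.340e-01  1.343e+00  2.000e-03  2.192e+00] F [-1.5 -1.8  3.9] w -0.0002
[[0.995, -0.096, -0.0], [-0.096, -0.995, 0.002], [-0.0, -0.002, -1.0]]
```

Request:
{"fn": "send_rows", "kwargs": {
  "plan": [0,-0.005,0,0,0,0,0,-0.005,0,0,0,0,0,0,0,0,0,0]
}}

```text
clock: 3.85
position: [0.4786, 0.2802, 0.2408]
tcp_rot: [0.001, 0.999, -0.048, -0.0]
ft_force: [-2.4, -11.9, 8.4]
width: -0.0003
```

Request:
{"fn": "send_rows", "kwargs": {
  "plan": [0,-0.005,0,0,0,0,0,-0.003,0,0,0,0,0,0,0,0,0,0]
}}

```text
clock: 4.22
position: [0.4787, 0.2815, 0.2408]
tcp_rot: [0.004, 0.999, -0.049, -0.0]
ft_force: [-4.3, -28.2, 14.1]
width: -0.0005
```

Request:
{"fn": "send_rows", "kwargs": {
  "plan": [0,0.02,0,0,0,0,0,0.03,0,0,0,0,0,0,-0.05,0,0,0,0,0,-0.08,0,0,0,0,0,-0.1,0,0,0,0,0,-0.05,0,0,0,0,0,0,0,0,0]
}}

```text
clock: 5.1
position: [0.4774, 0.2643, 0.3539]
tcp_rot: [-0.002, 0.999, -0.048, 0.001]
ft_force: [-0.2, 0.3, -0.7]
width: 0.0004
```

Run:
```python
from h import *
im,d,C=look("wrist","w4"); show()
X=cloud(C,d)
hsv=cv2.cvtColor(im,cv2.COLOR_BGR2HSV); m=((hsv[...,0]<8)|(hsv[...,0]>172))&(hsv[...,1]>150)&(hsv[...,2]>60)
v,u=np.where(m); pts=X[v,u]; t=pts[(pts[:,2]>.086)&(pts[:,2]<.094)]; print(len(t),np.percentile(t,[2,50,98],axis=0).round(4))
```

```text
t 5.15 p [0.4772 0.2643 0.3524] q [5.050e-01 6.200e-02 4.800e-02 1.556e+00 2.000e-03 2.172e+00] F [ 0.2 -0.7 -0.7] w 0.0001
[[0.995, -0.096, 0.0], [-0.096, -0.995, 0.002], [-0.0, -0.002, -1.0]]
388 [[0.4702 0.2903 0.0865]
 [0.4796 0.2968 0.0906]
 [0.4888 0.3021 0.0922]]
```

View pics/w4.png

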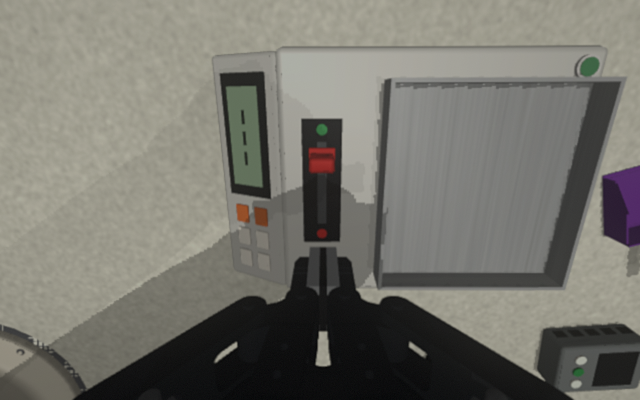

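Lock off: the fin now sits next to the green mark, at scene position y 0.297. It moved 38 mm and I felt the hard stop. Next is the scoop hover.

Run:
```python
from h import *
im,d,C=load("wrist","w4")
def P(uv,z): return onplane(C,[uv],z)[0].round(4)
X=cloud(C,d)
print("rim",[P(u,.096).tolist() for u in [(386,78),(624,78),(566,288),(375,288)]]); print("floor",X[150,470],X[230,450])
s,p,Rm=cur()
def tool(psi,t):
    psi,t=np.radians(psi),np.radians(t)
    z=[np.sin(t)*np.cos(psi),np.sin(t)*np.sin(psi),-np.cos(t)]
    return frame(z,[-np.sin(psi),np.cos(psi),0])
T=tool(10,35)
print(T.round(3).tolist())
plan(p,Rm,[([.315,-.296,.293],T,14)])
```

```text
rim [[0.5296, 0.3531, 0.096], [0.6906, 0.3369, 0.096], [0.6772, 0.1705, 0.096], [0.515, 0.1859, 0.096]]
floor [0.60063572 0.29259641 0.07206047] [0.58646351 0.2232102  0.0732144 ]
[[-0.174, 0.807, 0.565], [0.985, 0.142, 0.1], [0.0, 0.574, -0.819]]
[-0.019,0.102,0.01,-0.019,0.025,-0.081, -0.033,0.099,0.013,-0.02,0.026,-0.081, -0.045,0.093,0.014,-0.019,0.025,-0.08, -0.057,0.087,0.014,-0.02,0.025,-0.081, -0.069,0.078,0.015,-0.019,0.026,-0.081, -0.078,0.068,0.014,-0.02,0.025,-0.081, -0.086,0.058,0.012,-0.019,0.026,-0.081, -0.094,0.045,0.01,-0.02,0.025,-0.08]
[-0.099,0.033,0.008,-0.019,0.025,-0.081, -0.103,0.02,0.005,-0.019,0.026,-0.081, -0.104,0.007,0.001,-0.02,0.025,-0.081, -0.105,-0.006,-0.003,-0.019,0.026,-0.081, -0.102,-0.02,-0.008,-0.02,0.025,-0.081, -0.099,-0.032,-0.013,-0.019,0.025,-0.08]
```

Request:
{"fn": "send_rows", "kwargs": {
  "plan": [-0.019,0.102,0.01,-0.019,0.025,-0.081,-0.033,0.099,0.013,-0.02,0.026,-0.081,-0.045,0.093,0.014,-0.019,0.025,-0.08,-0.057,0.087,0.014,-0.02,0.025,-0.081,-0.069,0.078,0.015,-0.019,0.026,-0.081,-0.078,0.068,0.014,-0.02,0.025,-0.081,-0.086,0.058,0.012,-0.019,0.026,-0.081,-0.094,0.045,0.01,-0.02,0.025,-0.08]
}}

```text
clock: 6.15
position: [0.3835, -0.0568, 0.3172]
tcp_rot: [0.123, 0.876, 0.443, 0.146]
ft_force: [1.6, 0.4, -0.0]
width: 0.0
```

Request:
{"fn": "send_rows", "kwargs": {
  "plan": [-0.099,0.033,0.008,-0.019,0.025,-0.081,-0.103,0.02,0.005,-0.019,0.026,-0.081,-0.104,0.007,0.001,-0.02,0.025,-0.081,-0.105,-0.006,-0.003,-0.019,0.026,-0.081,-0.102,-0.02,-0.008,-0.02,0.025,-0.081,-0.099,-0.032,-0.013,-0.019,0.025,-0.08,0,0,0,0,0,0,0,0,0,0,0,0],
  "grip": 0.1
}}

```text
clock: 7.15
position: [0.3146, -0.2955, 0.2922]
tcp_rot: [0.192, 0.615, 0.73, 0.23]
ft_force: [0.6, 0.3, -1.0]
width: 0.047
```

Run:
```python
from h import *
im,d,C=look("wrist","w5"); show()
```

```text
t 7.2 p [ 0.3148 -0.2951  0.2927] q [-0.882 -0.416 -0.531  1.126  0.522 -0.966] F [-0.2 -0.1  0.3] w 0.0471
[[-0.172, 0.808, 0.564], [0.985, 0.14, 0.099], [0.001, 0.572, -0.82]]
```

View pics/w5.png

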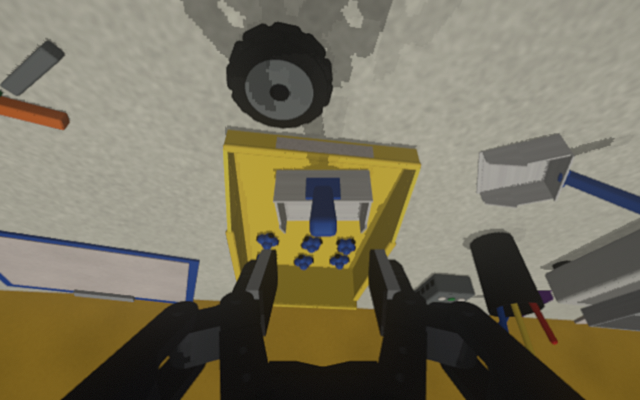

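Run:
```python
from h import *
im,d,C=load("wrist","w5"); X=cloud(C,d)
c=np.zeros((400,640),bool); c[120:312,215:430]=1
b=im.astype(int); 
blue=(b[...,0]>1.4*b[...,1])&(b[...,0]>1.6*b[...,2])&c
n,l,st,ce=cv2.connectedComponentsWithStats(blue.astype(np.uint8))
for i in range(1,n):
    if st[i,4]>40:
        p=X[l==i]; print(i,st[i],ce[i].round(1),p.mean(0).round(4),np.percentile(p,[2,98],axis=0).round(4).tolist())
np.save("pics/l5.npy",l)
cv2.imwrite("pics/w5c.png",cv2.resize(im[115:315,210:430],None,fx=3.5,fy=3.5,interpolation=2))
```

```text
1 [ 306  178   35   59 1459] [323.  204.6] [ 0.458  -0.2709  0.0772] [[0.426, -0.2828, 0.0207], [0.4989, -0.2499, 0.1208]]
2 [258 235  20  14 176] [266.9 241.3] [ 0.6402 -0.3155  0.0177] [[0.6326, -0.3275, 0.0111], [0.6464, -0.3033, 0.0254]]
3 [302 238  19  14 174] [311.3 244.3] [ 0.6323 -0.2564  0.021 ] [[0.6312, -0.2673, 0.0109], [0.6494, -0.2453, 0.0258]]
4 [338 240  17  14 174] [345.8 246.3] [ 0.6364 -0.2077  0.0176] [[0.6295, -0.2171, 0.0106], [0.6478, -0.1953, 0.0253]]
5 [295 257  18  12 143] [303.5 262. ] [ 0.6966 -0.2591  0.0173] [[0.6893, -0.2704, 0.0096], [0.7043, -0.2479, 0.0251]]
6 [330 256  18  13 136] [339.1 261.4] [ 0.6853 -0.2065  0.0174] [[0.6787, -0.2177, 0.0106], [0.6927, -0.1946, 0.0251]]
```

View pics/w5c.png

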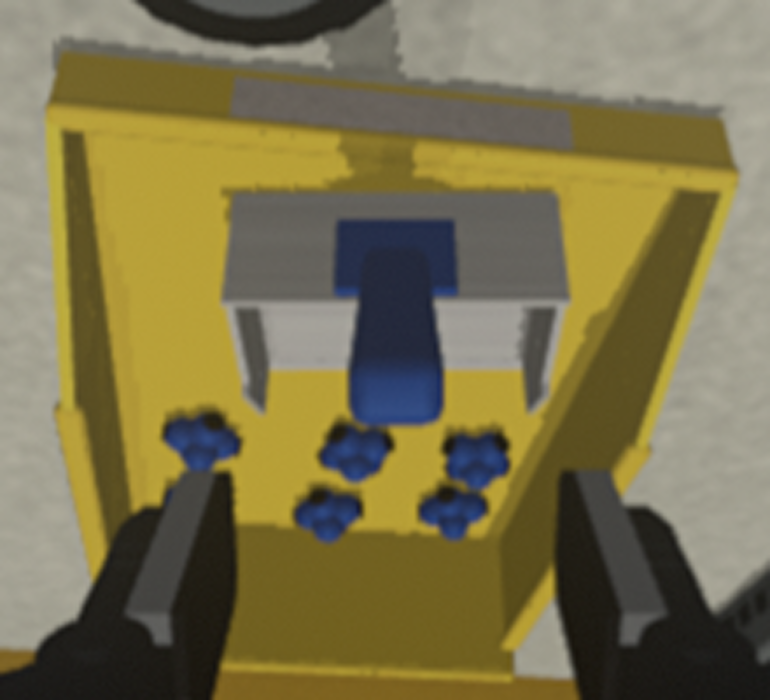

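Run:
```python
from h import *
im,d,C=load("wrist","w5"); X=cloud(C,d); l=np.load("pics/l5.npy")
def P(u,v,z): return onplane(C,[(210+u/3.5-.36,115+v/3.5-.36)],z)[0]
a=P(224,300,.044);b=P(569,300,.044); print("pan back top edge",a.round(4),b.round(4),np.linalg.norm(a-b).round(4),"yaw",np.degrees(np.arctan2(-(b-a)[0],(b-a)[1])).round(2))
n1=P(262,410,.026);n2=P(535,410,.026);print("nose tops",n1.round(4),n2.round(4),"yaw",np.degrees(np.arctan2(-(n2-n1)[0],(n2-n1)[1])).round(2))
m=(a+b)/2; k=(n1+n2)/2; print("yaw axis",np.degrees(np.arctan2((k-m)[1],(k-m)[0])).round(2),np.linalg.norm((k-m)[:2]).round(4), (m+k)/2)
h=X[l==1]; h=h[h[:,2]>.05]
# top-face points: handle lateral centre by height
for z in np.arange(.055,.125,.01):
    q=h[(h[:,2]>z-.005)&(h[:,2]<z+.005)]; print(round(z,3),len(q),q.mean(0).round(4),np.ptp(q[:,1]).round(4) if len(q) else 0)
# bin rim: back top inner edge etc
print("bin: front edge top L/R",P(740,170,.022).round(4),P(48,105,.022).round(4),"back floor corners",P(225,522,.004).round(4),P(497,540,.004).round(4), "back top left", P(513,668,.066).round(4))
print("floor right inner side base at front:",P(68,135,.022),P(718,195,.022))
```

```text
pan back top edge [ 0.5088 -0.3101  0.044 ] [ 0.4927 -0.2167  0.044 ] 0.0948 yaw 9.75
nose tops [ 0.597  -0.2945  0.026 ] [ 0.5808 -0.2001  0.026 ] yaw 9.73
yaw axis 10.34 0.0895 [ 0.5448076  -0.25535264  0.035     ]
0.055 54 [ 0.4733 -0.2678  0.0552] 0.0177
0.065 55 [ 0.4651 -0.269   0.0653] 0.0173
0.075 70 [ 0.4567 -0.271   0.0754] 0.0152
0.085 70 [ 0.4484 -0.2722  0.0853] 0.0148
0.095 90 [ 0.4404 -0.2737  0.095 ] 0.0154
0.105 104 [ 0.4319 -0.275   0.1052] 0.015
0.115 410 [ 0.4288 -0.2761  0.116 ] 0.0162
0.125 83 [ 0.4333 -0.2754  0.1205] 0.0143
bin: front edge top L/R [ 0.4574 -0.1783  0.022 ] [ 0.4645 -0.3574  0.022 ] back floor corners [ 0.7397 -0.3029  0.004 ] [ 0.738  -0.1729  0.004 ] back top left [ 0.7346 -0.1701  0.066 ]
floor right inner side base at front: [ 0.47431976 -0.35324072  0.022     ] [ 0.46770326 -0.18003741  0.022     ]
```

```bash
cat >> h.py <<'E'
def tool(psi,t):
    psi,t=np.radians(psi),np.radians(t)
    z=[np.sin(t)*np.cos(psi),np.sin(t)*np.sin(psi),-np.cos(t)]
    return frame(z,[-np.sin(psi),np.cos(psi),0])
E
python3 - <<'E'
from h import *
s,p,Rm=cur(); T=tool(10,35)
tgt=np.array([.4542,-.2714,.0886])-.155*T[:,2]; print(tgt)
plan(p,Rm,[(tgt,T,4)])
E
```

```text
[ 0.36664631 -0.28683808  0.21556857]
[-0.001,-0.001,0.058,0,0,0, 0,0,0.059,-0.001,0,-0.001, -0.001,-0.001,0.058,0,0,0, 0,-0.001,0.058,0,0,0]
```

Request:
{"fn": "send_rows", "kwargs": {
  "plan": [-0.001,-0.001,0.058,0,0,0,0,0,0.059,-0.001,0,-0.001,-0.001,-0.001,0.058,0,0,0,0,-0.001,0.058,0,0,0,0,0,0,0,0,0]
}}

```text
clock: 7.82
position: [0.367, -0.2859, 0.2153]
tcp_rot: [0.193, 0.612, 0.731, 0.231]
ft_force: [0.5, 0.2, 0.1]
width: 0.0468
```

Run:
```python
from h import *
im,d,C=look("wrist","w6"); show()
```

```text
t 7.875 p [ 0.3668 -0.2864  0.2164] q [-0.775 -0.33  -0.624  0.89   0.486 -0.855] F [-0.1  0.8  0.3] w 0.0473
[[-0.176, 0.806, 0.565], [0.984, 0.144, 0.1], [-0.001, 0.574, -0.819]]
```

View pics/w6.png

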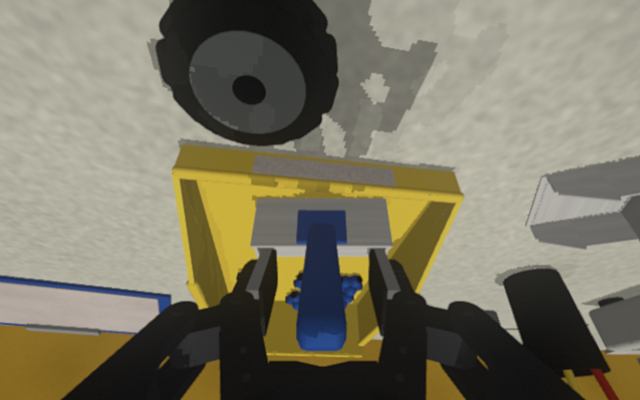

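Request:
{"fn": "send_rows", "kwargs": {
  "plan": [0,0,0,0,0,0,0,0,0,0,0,0,0,0,0,0,0,0,0,0,0,0,0,0],
  "grip": -1
}}

```text
clock: 8.38
position: [0.3667, -0.2879, 0.2176]
tcp_rot: [0.195, 0.612, 0.731, 0.231]
ft_force: [-3.5, 1.9, 7.6]
width: 0.0171
```

Run:
```python
from h import *
show(); im,d,C=look("wrist","w7");show(); im,d,C=look("scene","s7")
cv2.imwrite("pics/s7c.png",cv2.resize(im[100:320,130:330],None,fx=3,fy=3,interpolation=2))
```

```text
t 8.375 p [ 0.3667 -0.2879  0.2176] q [-0.778 -0.33  -0.622  0.89   0.487 -0.856] F [-3.5  1.9  7.6] w 0.0171
[[-0.174, 0.805, 0.567], [0.985, 0.144, 0.098], [-0.002, 0.575, -0.818]]
t 8.425 p [ 0.3667 -0.2879  0.2176] q [-0.778 -0.33  -0.622  0.89   0.487 -0.856] F [-2.7  2.2  6.7] w 0.0171
[[-0.174, 0.805, 0.567], [0.985, 0.144, 0.098], [-0.002, 0.576, -0.818]]
```

View pics/w7.png

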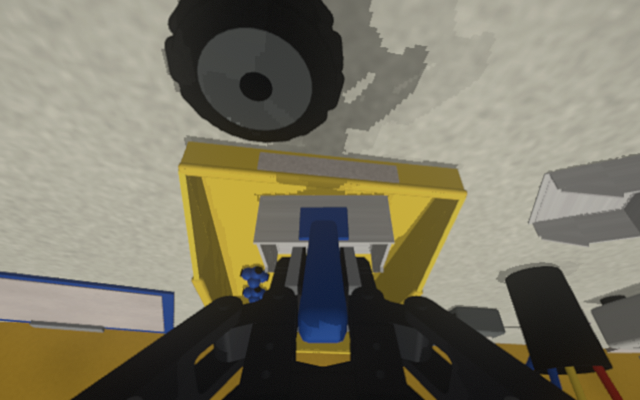

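View pics/s7c.png

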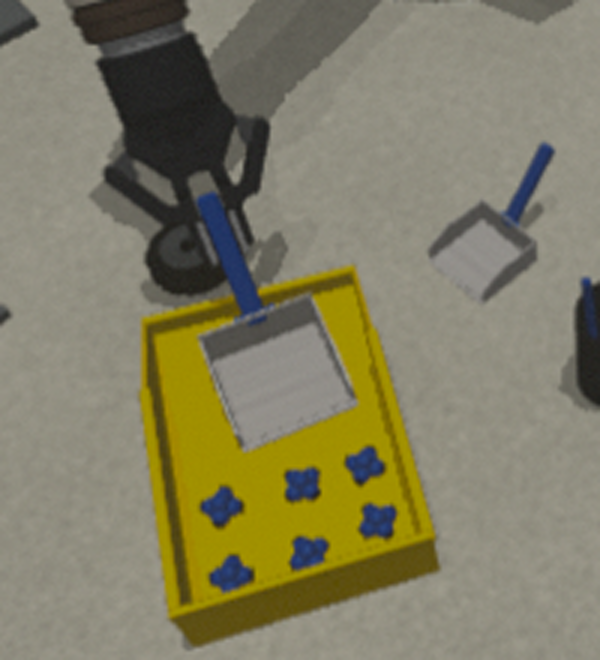

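Scoop is held: width 17.1 mm, and the handle is centred between the pads. Now I'll compute the scooping motion.

```bash
cat >> h.py <<'E'
def srot(yaw,pitch,roll=0):  # pitch>0 nose up
    return R.from_euler("ZYX",[yaw,-pitch,roll],degrees=True).as_matrix()
def T4(p,Rm): T=np.eye(4); T[:3,:3]=Rm; T[:3,3]=p; return T
import os,json
def setS(tcp_p,tcp_R,scoop_p,scoop_R):
    S=np.linalg.inv(T4(tcp_p,tcp_R))@T4(scoop_p,scoop_R); np.save("S.npy",S)
def tcp_for(scoop_p,scoop_R):
    T=T4(scoop_p,scoop_R)@np.linalg.inv(np.load("S.npy")); return T[:3,3],T[:3,:3]
def tcp_for_pt(local,world,scoop_R):  # place scoop-local point at world
    return tcp_for(np.array(world)-scoop_R@np.array(local),scoop_R)
def scoop_now(p,Rm):
    T=T4(p,Rm)@np.load("S.npy"); return T
NOSE=[.047,0,-.002]
def savecmd(p,Rm): np.savez("cmd.npz",p=p,R=Rm)
def loadcmd(): z=np.load("cmd.npz"); return z["p"],z["R"]
def apply(flat,p,Rm):
    for r in np.array(flat).reshape(-1,6):
        p=p+Rm@(r[:3]*.4); Rm=Rm@R.from_rotvec(r[3:]*np.pi/2).as_matrix()
    return p,Rm
E
python3 - <<'E'
from h import *
s,p,Rm=cur(); setS(p,Rm,[.5471,-.2552,.006],srot(10,0))
p0=np.array([.3666,-.2868,.2156]); R0=tool(10,35); savecmd(p0,R0)
A=tcp_for([.5471,-.2552,.022],srot(10,0)); B=tcp_for_pt(NOSE,[.592,-.2331,.012],srot(2,-2.5))
rows=plan(p0,R0,[(*A,2),(*B,3)])
p1,R1=apply(rows,p0,R0); print(scoop_now(p1,R1).round(4))
E
```

```text
[-0.001,0.013,-0.019,-0.001,0,0, -0.002,0.013,-0.018,0,-0.001,-0.001, 0.037,0.009,0.005,0.009,-0.016,0.025, 0.038,0.008,0.003,0.009,-0.017,0.024, 0.038,0.007,0.003,0.009,-0.016,0.025]
[[ 9.985e-01 -3.500e-02  4.300e-02  5.453e-01]
 [ 3.510e-02  9.994e-01  7.000e-04 -2.347e-01]
 [-4.300e-02  8.000e-04  9.991e-01  1.610e-02]
 [ 0.000e+00  0.000e+00  0.000e+00  1.000e+00]]
```

Request:
{"fn": "send_rows", "kwargs": {
  "plan": [-0.001,0.013,-0.019,-0.001,0,0,-0.002,0.013,-0.018,0,-0.001,-0.001,0.037,0.009,0.005,0.009,-0.016,0.025,0.038,0.008,0.003,0.009,-0.017,0.024,0.038,0.007,0.003,0.009,-0.016,0.025,0,0,0,0,0,0,0,0,0,0,0,0]
}}

```text
clock: 9.35
position: [0.3714, -0.2429, 0.2366]
tcp_rot: [0.197, 0.665, 0.691, 0.202]
ft_force: [-0.8, -0.4, -1.5]
width: 0.0174
```

Run:
```python
from h import *
p0,R0=loadcmd()
p1,R1=apply([-0.001,0.013,-0.019,-0.001,0,0,-0.002,0.013,-0.018,0,-0.001,-0.001,0.037,0.009,0.005,0.009,-0.016,0.025,0.038,0.008,0.003,0.009,-0.017,0.024,0.038,0.007,0.003,0.009,-0.016,0.025],p0,R0); savecmd(p1,R1)
show(); print(p1.round(4),R1.round(3).tolist())
for n in ("top","scene","wrist"):
    im,d,C=look(n,n+"8")
    if n=="top": cv2.imwrite("pics/top8c.png",cv2.resize(im[140:300,320:450],None,fx=4,fy=4,interpolation=2))
    if n=="scene": cv2.imwrite("pics/scene8c.png",cv2.resize(im[150:320,160:300],None,fx=4,fy=4,interpolation=2))
```

```text
t 9.35 p [ 0.3714 -0.2429  0.2366] q [-0.667 -0.448 -0.669  0.892  0.356 -0.621] F [-0.8 -0.4 -1.5] w 0.0174
[[-0.037, 0.84, 0.541], [0.999, 0.033, 0.017], [-0.003, 0.541, -0.841]]
[ 0.3714 -0.2418  0.2354] [[-0.036, 0.841, 0.539], [0.999, 0.031, 0.018], [-0.001, 0.54, -0.842]]
```

View pics/top8c.png

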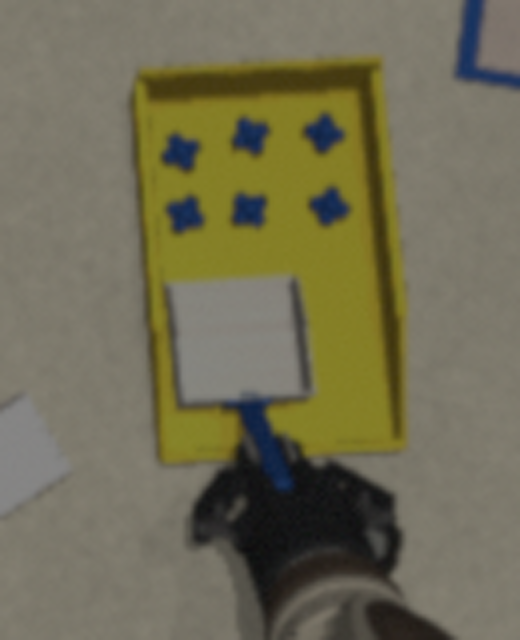

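View pics/scene8c.png

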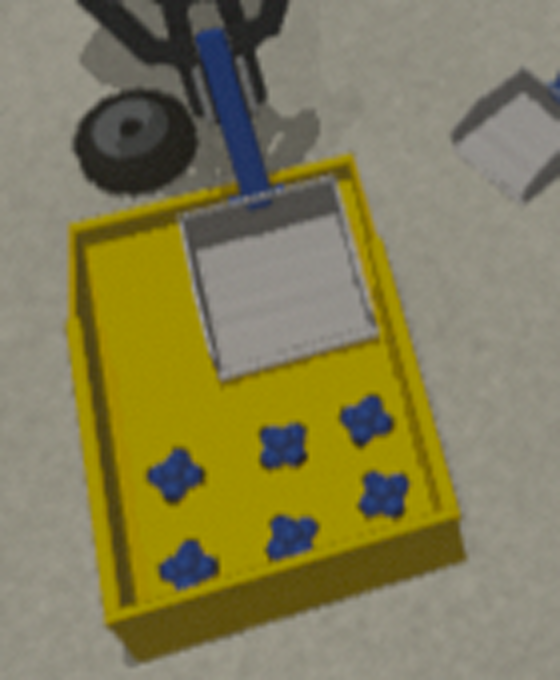

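View pics/wrist8.png

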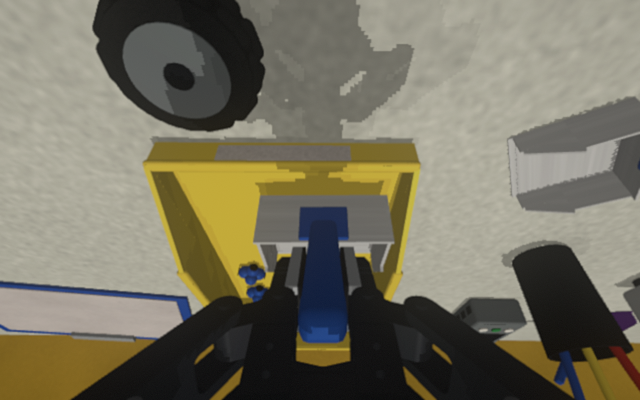

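Run:
```python
from h import *
C=cam("top")
def P(u,v,z): return onplane(C,[(320+u/4-.375,140+v/4-.375)],z)[0].round(4)
print("nose",P(168,285,.02),P(297,278,.02),"back",P(178,404,.05),P(311,394,.05))
print("pieces",[P(*q,.022).tolist() for q in [(180,152),(250,136),(323,132),(186,215),(248,210),(329,206)]])
print("wall L rim back/front",P(138,72,.066),P(162,461,.022),"R",P(381,60,.066),P(404,451,.022), "inner floor back L", P(152,98,.004),P(360,92,.004))
# piece masks in top
im,_,_=load("top","top8"); b=im.astype(int); m=((b[...,0]>1.3*b[...,1])&(b[...,0]>1.3*b[...,2])).astype(np.uint8); m[:,:340]=0;m[:,425:]=0;m[:150]=0;m[210:]=0
n,l,st,ce=cv2.connectedComponentsWithStats(m)
for i in range(1,n):
    if st[i,4]>8: print(st[i],ce[i].round(1),onplane(C,[ce[i]],.016)[0].round(4))
s,p,Rm=cur(); print(scoop_now(p,Rm)[:3,3])
print([scoop_now(p,Rm)[:3,:3]@np.array([.047,k,-.0]) +scoop_now(p,Rm)[:3,3] for k in (.0456,-.0456)])
```

```text
nose [ 0.5914 -0.1903  0.02  ] [ 0.5947 -0.2867  0.02  ] back [ 0.5005 -0.1897  0.05  ] [ 0.5056 -0.2852  0.05  ]
pieces [[0.6926, -0.2035, 0.022], [0.7039, -0.2571, 0.022], [0.7059, -0.3125, 0.022], [0.6439, -0.2058, 0.022], [0.6468, -0.2525, 0.022], [0.6486, -0.3135, 0.022]]
wall L rim back/front [ 0.7427 -0.1692  0.066 ] [ 0.4616 -0.1799  0.022 ] R [ 0.7481 -0.348   0.066 ] [ 0.4651 -0.3566  0.022 ] inner floor back L [ 0.7403 -0.1864  0.004 ] [ 0.7417 -0.3474  0.004 ]
[397 169   8   8  38] [400.4 172.8] [ 0.7067 -0.3142  0.016 ]
[379 170   7   8  35] [382.  173.6] [ 0.7056 -0.2578  0.016 ]
[361 174   8   8  35] [364.7 177.6] [ 0.6941 -0.2048  0.016 ]
[379 189   7   7  35] [381.8 192. ] [ 0.6484 -0.2541  0.016 ]
[398 188   9   8  38] [401.8 191.4] [ 0.6491 -0.3147  0.016 ]
[362 190   8   7  37] [365.9 193.1] [ 0.6462 -0.2061  0.016 ]
[ 0.54540136 -0.23618205  0.01706875]
[array([ 0.59071567, -0.18894905,  0.01506419]), array([ 0.59394445, -0.28009187,  0.01510528])]
```

Run:
```python
from h import *
p,Rm=loadcmd()
n=scoop_now(p,Rm); nose=n[:3,:3]@NOSE+n[:3,3]; print(nose)
d=np.array([np.cos(np.radians(2)),np.sin(np.radians(2)),0])
Rs=srot(2,-2.5)
z=.0015
a=np.array([nose[0]+.004,nose[1]+.0035,z]); A=tcp_for_pt(NOSE,a,Rs)
b=a+d*.075; B=tcp_for_pt(NOSE,b,Rs)
rows=plan(p,Rm,[(*A,2),(*B,6)])
np.save("rowsA.npy",rows)
```

```text
[ 0.59215603 -0.23300885  0.01205507]
[0.004,-0.003,0.014,0,0,0, 0.005,-0.002,0.014,0,-0.001,0, 0,0.026,0.017,0,0,0, 0,0.027,0.017,0,0,0, 0,0.026,0.016,0,0,0, 0,0.026,0.017,0,0,0, 0,0.026,0.017,0,0,0, 0,0.027,0.017,0,0,0]
```

Request:
{"fn": "send_rows", "kwargs": {
  "plan": [0.004,-0.003,0.014,0,0,0,0.005,-0.002,0.014,0,-0.001,0,0,0.026,0.017,0,0,0,0,0.027,0.017,0,0,0,0,0.026,0.016,0,0,0,0,0.026,0.017,0,0,0,0,0.026,0.017,0,0,0,0,0.027,0.017,0,0,0]
}}

```text
clock: 10.5
position: [0.4514, -0.2362, 0.2259]
tcp_rot: [0.197, 0.666, 0.691, 0.201]
ft_force: [-0.4, 0.3, -0.5]
width: 0.0177
```

Run:
```python
from h import *
p0,R0=loadcmd()
p1,R1=apply(np.load("rowsA.npy"),p0,R0); savecmd(p1,R1)
show(); print(p1.round(4)); s,p,Rm=cur(); print(scoop_now(p,Rm).round(4))
im,d,C=look("scene","scene9"); cv2.imwrite("pics/scene9c.png",cv2.resize(im[150:320,160:300],None,fx=4,fy=4,interpolation=2))
im,d,C=look("top","top9"); cv2.imwrite("pics/top9c.png",cv2.resize(im[140:300,320:450],None,fx=4,fy=4,interpolation=2))
```

```text
t 10.5 p [ 0.4514 -0.2362  0.2259] q [-0.547 -0.283 -0.579  0.781  0.299 -0.507] F [-0.4  0.3 -0.5] w 0.0177
[[-0.035, 0.841, 0.54], [0.999, 0.032, 0.016], [-0.004, 0.54, -0.841]]
[ 0.4506 -0.2355  0.225 ]
[[ 0.9985 -0.0348  0.0421  0.6256]
 [ 0.0347  0.9994  0.0033 -0.2297]
 [-0.0422 -0.0018  0.9991  0.0067]
 [ 0.      0.      0.      1.    ]]
```

View pics/scene9c.png

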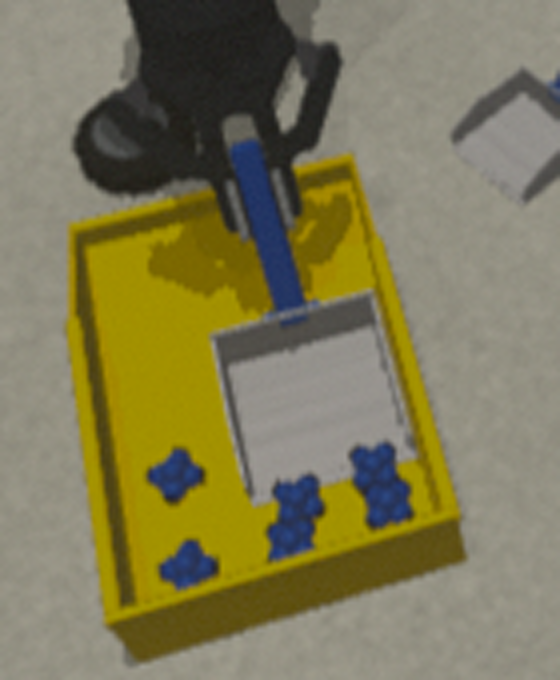

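View pics/top9c.png

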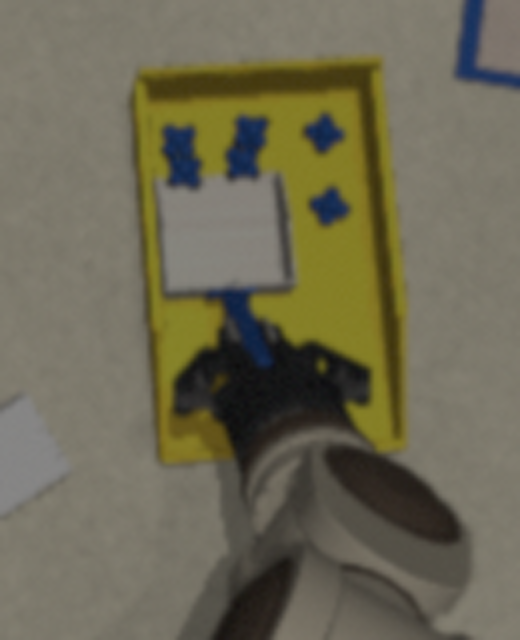

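Request:
{"fn": "send_rows", "kwargs": {
  "plan": [0,0.017,0.011,0,0,0,0,0.017,0.011,0,0,0,0,0.017,0.011,0,0,0,0,0.017,0.011,0,0,0,0,0.017,0.011,0,0,0,0,0,0,0,0,0]
}}

```text
clock: 11.35
position: [0.4915, -0.2348, 0.2257]
tcp_rot: [0.197, 0.666, 0.691, 0.201]
ft_force: [0.0, 0.2, -1.2]
width: 0.0171
```

```bash
cat > st.py <<'E'
import sys,json
from h import *
p0,R0=loadcmd(); rows=json.loads(sys.argv[1]); p1,R1=apply(rows,p0,R0); savecmd(p1,R1)
show(); s,p,Rm=cur(); print("cmd",p1.round(4),"dev mm",((p-p1)*1e3).round(1)); S=scoop_now(p,Rm); print("scoop",S[:3,3].round(4),"nose",(S[:3,:3]@NOSE+S[:3,3]).round(4),"eul",R.from_matrix(S[:3,:3]).as_euler("ZYX",degrees=True).round(2))
tag=sys.argv[2]
for n in sys.argv[3:]:
    im,d,C=look(n,n+tag)
    if n=="scene": im=cv2.resize(im[130:320,150:300],None,fx=4,fy=4,interpolation=2)
    if n=="top": im=cv2.resize(im[140:300,320:450],None,fx=4,fy=4,interpolation=2)
    cv2.imwrite(f"pics/{n}{tag}c.png",im)
E
python3 st.py "[0,0.017,0.011,0,0,0,0,0.017,0.011,0,0,0,0,0.017,0.011,0,0,0,0,0.017,0.011,0,0,0,0,0.017,0.011,0,0,0]" 10 scene top
```

```text
t 11.35 p [ 0.4915 -0.2348  0.2257] q [-0.502 -0.198 -0.512  0.751  0.277 -0.466] F [ 0.   0.2 -1.2] w 0.0171
[[-0.036, 0.841, 0.54], [0.999, 0.032, 0.016], [-0.004, 0.541, -0.841]]
cmd [ 0.491  -0.2341  0.2248] dev mm [ 0.5 -0.7  0.9]
scoop [ 0.6657 -0.2282  0.0065] nose [ 0.7125 -0.2265  0.0026] eul [ 2.01  2.41 -0.1 ]
```

View pics/scene10c.png

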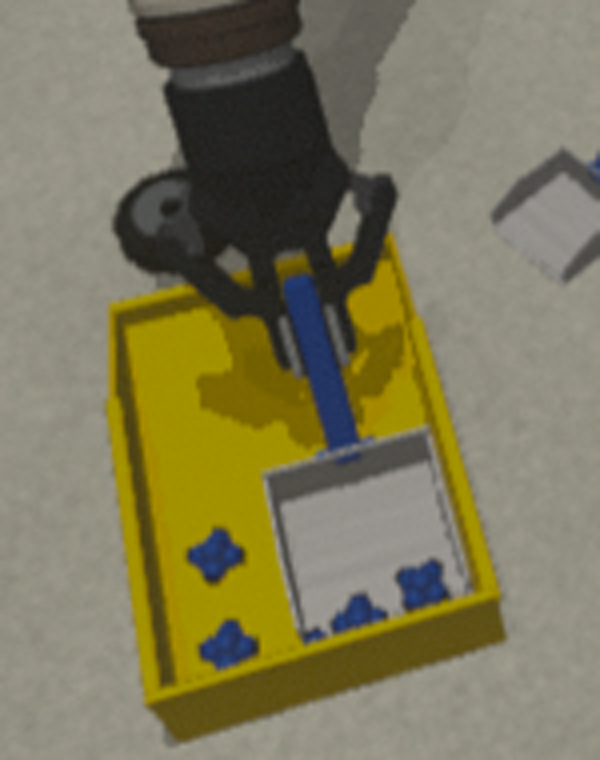

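View pics/top10c.png

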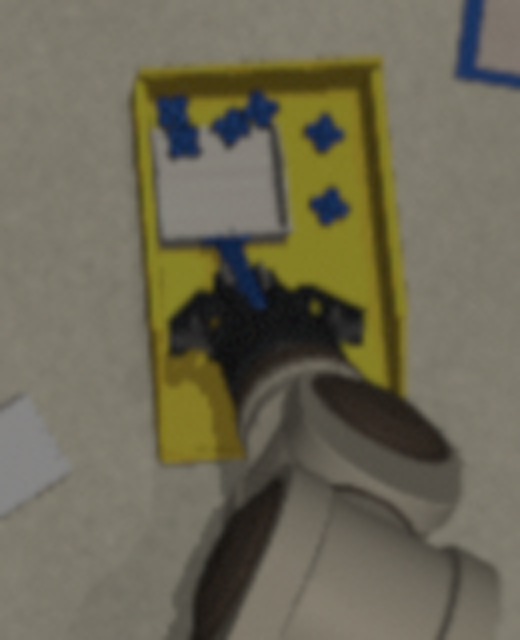

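Request:
{"fn": "send_rows", "kwargs": {
  "plan": [0,0.01,0.0065,0,0,0,0,0.01,0.0065,0,0,0,0,0.01,0.0065,0,0,0,0,0.01,0.0065,0,0,0,0,0,0,0,0,0]
}}

```text
clock: 12.08
position: [0.5105, -0.2341, 0.2256]
tcp_rot: [0.197, 0.666, 0.691, 0.201]
ft_force: [0.8, -0.2, -0.9]
width: 0.0171
```

```bash
python3 st.py "[0,0.01,0.0065,0,0,0,0,0.01,0.0065,0,0,0,0,0.01,0.0065,0,0,0,0,0.01,0.0065,0,0,0]" 11 scene top
```

```text
t 12.075 p [ 0.5105 -0.2341  0.2256] q [-0.483 -0.158 -0.479  0.739  0.268 -0.449] F [ 0.8 -0.2 -0.9] w 0.0171
[[-0.036, 0.841, 0.54], [0.999, 0.032, 0.016], [-0.004, 0.541, -0.841]]
cmd [ 0.5101 -0.2334  0.2247] dev mm [ 0.4 -0.7  0.9]
scoop [ 0.6847 -0.2275  0.0065] nose [ 0.7315 -0.2258  0.0025] eul [ 2.01  2.4  -0.1 ]
```

View pics/scene11c.png

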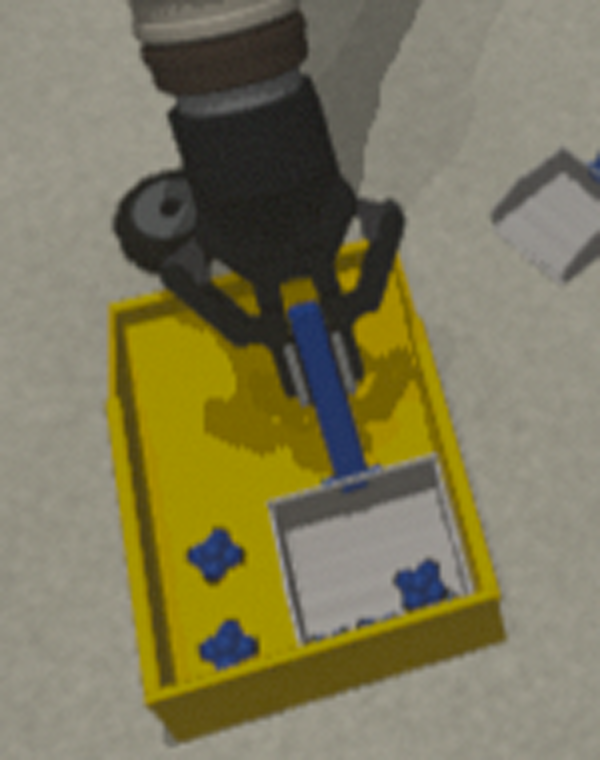

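View pics/top11c.png

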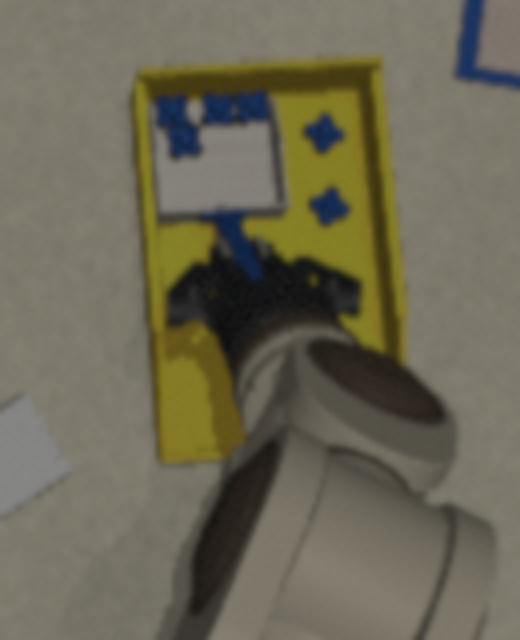

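Request:
{"fn": "send_rows", "kwargs": {
  "plan": [0,0.006,0.004,0,0,0,0,0.005,0.003,0,0,0,0,0,0,0,0,0]
}}

```text
clock: 12.55
position: [0.5154, -0.234, 0.2258]
tcp_rot: [0.197, 0.666, 0.691, 0.201]
ft_force: [-0.5, -0.9, 0.2]
width: 0.0174
```

```bash
python3 st.py "[0,0.006,0.004,0,0,0,0,0.005,0.003,0,0,0]" 12 scene top wrist
```

```text
t 12.55 p [ 0.5154 -0.234   0.2258] q [-0.478 -0.147 -0.47   0.737  0.266 -0.444] F [-0.5 -0.9  0.2] w 0.0174
[[-0.035, 0.841, 0.54], [0.999, 0.032, 0.016], [-0.004, 0.541, -0.841]]
cmd [ 0.5153 -0.2332  0.2247] dev mm [ 0.1 -0.7  1. ]
scoop [ 0.6895 -0.2274  0.0066] nose [ 0.7364 -0.2258  0.0026] eul [ 1.98  2.41 -0.1 ]
```

View pics/top12c.png

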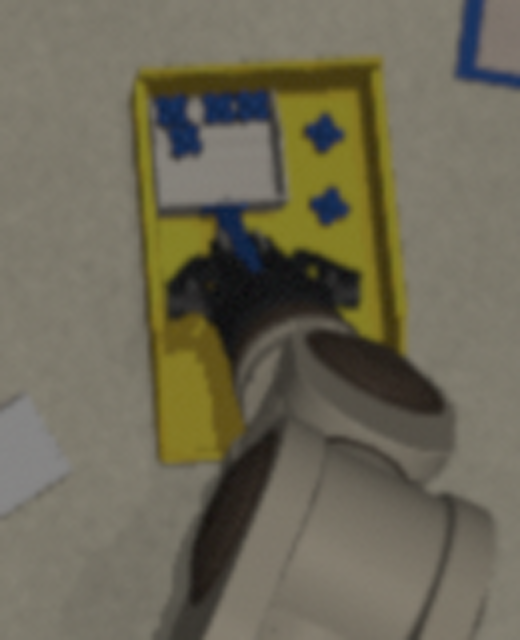

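View pics/wrist12c.png

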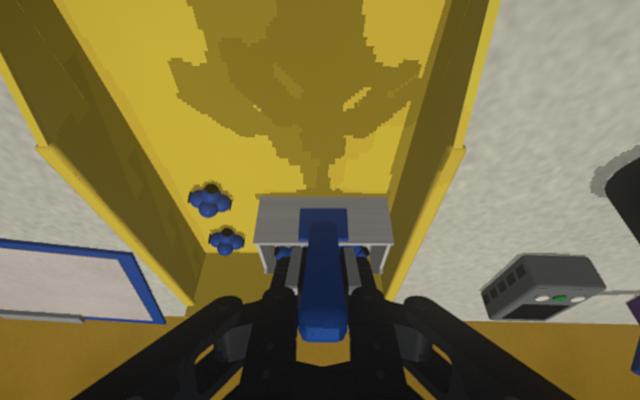

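```bash
cat >> h.py <<'E'
REAR=[-.047,0,-.002]
E
python3 - <<'E'
from h import *
p,Rm=loadcmd(); S=scoop_now(p,Rm); rear=S[:3,:3]@REAR+S[:3,3]; print(rear)
t1=tcp_for_pt(REAR,rear+[-.001,0,.004],srot(2,9)); t2=tcp_for_pt(REAR,rear+[-.002,0,.012],srot(2,21)); t3=tcp_for_pt(REAR,rear+[-.02,0,.06],srot(2,22))
print(t3)
rows=plan(p,Rm,[(*t1,3),(*t2,3),(*t3,2)])
np.save("rowsB.npy",rows)
E
```

```text
[ 0.64226765 -0.22811653  0.00542479]
(array([ 0.41595908, -0.23617663,  0.21243565]), array([[-0.03443754,  0.54228581,  0.83948803],
       [ 0.99940457,  0.02047937,  0.02776855],
       [-0.00213369,  0.83994446, -0.54266818]]))
[0,-0.041,-0.001,-0.042,0,0, 0,-0.041,-0.004,-0.043,0,0, 0,-0.04,-0.006,-0.042,0,0, 0,-0.04,-0.003,-0.045,0,0, 0,-0.04,-0.005,-0.044,0,0, 0,-0.04,-0.009,-0.045,0,0, 0.001,0.032,-0.052,-0.005,0,0, 0,0.032,-0.052,-0.006,0,0]
```

Request:
{"fn": "send_rows", "kwargs": {
  "plan": [0,-0.041,-0.001,-0.042,0,0,0,-0.041,-0.004,-0.043,0,0,0,-0.04,-0.006,-0.042,0,0,0,-0.04,-0.003,-0.045,0,0,0,-0.04,-0.005,-0.044,0,0,0,-0.04,-0.009,-0.045,0,0,0,0,0,0,0,0]
}}

```text
clock: 13.58
position: [0.435, -0.2366, 0.1667]
tcp_rot: [0.327, 0.613, 0.635, 0.337]
ft_force: [0.2, -0.1, -1.3]
width: 0.0176
```

```bash
python3 st.py "[0,-0.041,-0.001,-0.042,0,0,0,-0.041,-0.004,-0.043,0,0,0,-0.04,-0.006,-0.042,0,0,0,-0.04,-0.003,-0.045,0,0,0,-0.04,-0.005,-0.044,0,0,0,-0.04,-0.009,-0.045,0,0]" 13 scene top wrist
```

```text
t 13.575 p [ 0.435  -0.2366  0.1667] q [-0.61  -0.393 -0.912  0.181  0.521 -0.399] F [ 0.2 -0.1 -1.3] w 0.0176
[[-0.034, 0.558, 0.829], [0.999, 0.021, 0.027], [-0.002, 0.829, -0.559]]
cmd [ 0.4363 -0.2361  0.168 ] dev mm [-1.3 -0.5 -1.2]
scoop [ 0.6816 -0.2272  0.0344] nose [ 0.7262 -0.2256  0.0493] eul [  1.98 -20.89   0.  ]
```

View pics/top13c.png

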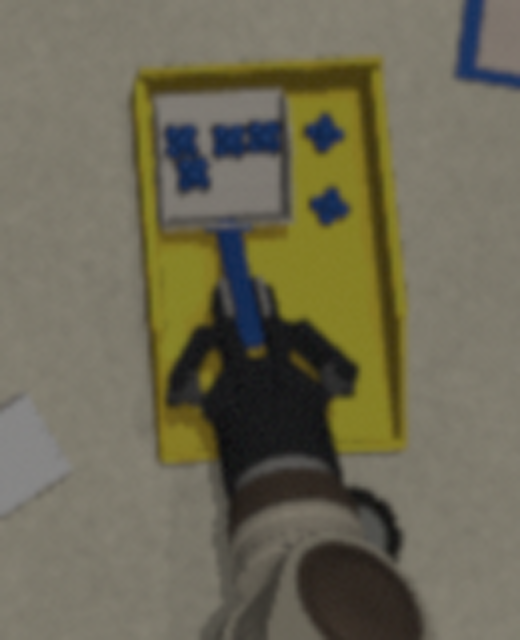

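View pics/scene13c.png

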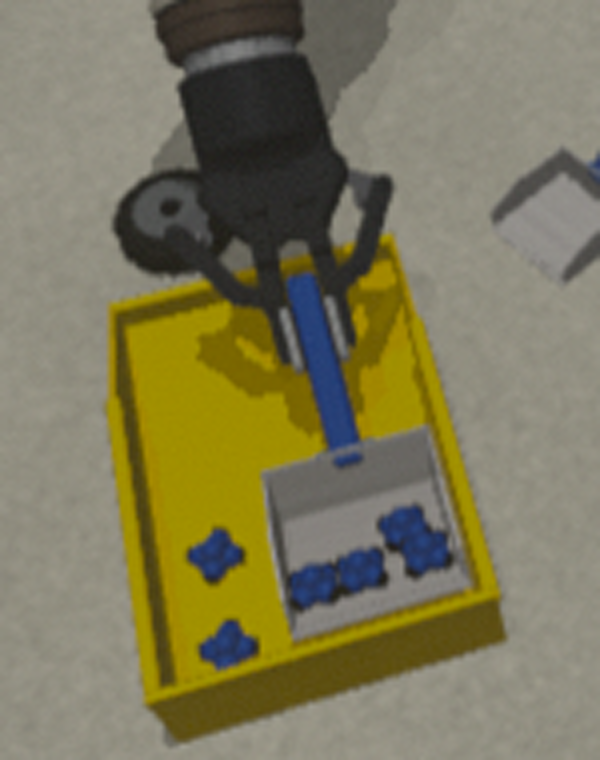

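Run:
```python
from h import *
p,Rm=loadcmd(); 
w1=tcp_for_pt(REAR,[.58,-.225,.205],srot(3,21))
w2=tcp_for_pt(REAR,[.545,-.003,.205],srot(12,21))
w3=tcp_for_pt(REAR,[.504,.219,.195],srot(23,20))
for w in (w1,w2,w3): print(w[0].round(3), np.hypot(*w[0][:2]).round(3))
rows=plan(p,Rm,[(*w1,8),(*w2,8),(*w3,8)])
np.save("rowsC.npy",rows)
```

```text
[ 0.376 -0.237  0.356] 0.445
[ 0.346 -0.046  0.356] 0.349
[0.319 0.14  0.349] 0.348
[0,0.038,-0.048,0,0.001,-0.001, 0.001,0.039,-0.048,0,0.001,0, 0,0.038,-0.049,0,0.001,-0.001, 0.001,0.038,-0.048,0,0.002,-0.001, 0,0.038,-0.048,0,0.001,-0.001, 0.001,0.039,-0.048,0,0.001,0, 0,0.038,-0.048,0,0.001,-0.001, 0.001,0.038,-0.048,0,0.001,-0.001]
[0.06,-0.003,-0.006,0,0.01,-0.007, 0.06,-0.003,-0.004,0,0.011,-0.007, 0.06,-0.002,-0.004,0,0.01,-0.007, 0.06,-0.002,-0.002,0,0.011,-0.007, 0.06,-0.001,-0.002,0,0.01,-0.007, 0.061,0,-0.001,0,0.011,-0.007, 0.06,0.001,0.001,0,0.01,-0.007, 0.06,0.001,0.001,0,0.01,-0.007]
[0.059,0.001,0.004,0.001,0.013,-0.009, 0.058,0.001,0.006,0.002,0.012,-0.008, 0.058,0.002,0.006,0.001,0.013,-0.009, 0.058,0.003,0.008,0.001,0.013,-0.008, 0.058,0.004,0.009,0.002,0.012,-0.009, 0.058,0.005,0.01,0.001,0.013,-0.008, 0.057,0.005,0.011,0.001,0.013,-0.009, 0.057,0.006,0.013,0.002,0.012,-0.009]
```

Request:
{"fn": "send_rows", "kwargs": {
  "plan": [0,0.038,-0.048,0,0.001,-0.001,0.001,0.039,-0.048,0,0.001,0,0,0.038,-0.049,0,0.001,-0.001,0.001,0.038,-0.048,0,0.002,-0.001,0,0.038,-0.048,0,0.001,-0.001,0.001,0.039,-0.048,0,0.001,0,0,0.038,-0.048,0,0.001,-0.001,0.001,0.038,-0.048,0,0.001,-0.001]
}}

```text
clock: 14.72
position: [0.3764, -0.2371, 0.3583]
tcp_rot: [0.326, 0.606, 0.641, 0.34]
ft_force: [-0.9, -0.4, -2.1]
width: 0.0171
```

```bash
python3 st.py "$(python3 -c "import numpy as np;print(np.load('rowsC.npy')[:8].ravel().tolist())")" 14 scene
```

```text
t 14.725 p [ 0.3764 -0.2371  0.3583] q [-0.705 -0.647 -0.672  0.717  0.606 -0.488] F [-0.9 -0.4 -2.1] w 0.0171
[[-0.053, 0.555, 0.83], [0.999, 0.033, 0.041], [-0.005, 0.831, -0.556]]
cmd [ 0.3765 -0.2366  0.3554] dev mm [-0.1 -0.5  2.9]
scoop [ 0.6232 -0.2235  0.2267] nose [ 0.6678 -0.2211  0.2418] eul [  3.1  -21.07  -0.17]
```

View pics/scene14.png

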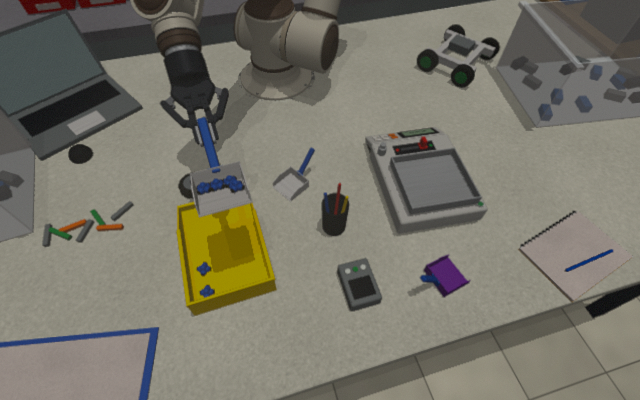

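```bash
cat > kin.py <<'E'
from h import *
from scipy.optimize import least_squares
D=[([1.3209948,.0874379,.1751211,1.6597816,0,1.5708369],[.13596741,.53292679,.40398842]),
([.437,.015,.034,1.589,.002,2.102],[.4752,.2224,.37]),([.445,.009,-.189,1.371,.002,2.096],[.4694,.2239,.2575]),
([.512,.081,-.147,1.342,.002,2.177],[.4775,.2685,.2409]),([.505,.062,.048,1.556,.002,2.172],[.4772,.2643,.3524]),
([-.882,-.416,-.531,1.126,.522,-.966],[.3148,-.2951,.2927]),([-.775,-.33,-.624,.89,.486,-.855],[.3668,-.2864,.2164]),
([-.667,-.448,-.669,.892,.356,-.621],[.3714,-.2429,.2366]),([-.547,-.283,-.579,.781,.299,-.507],[.4514,-.2362,.2259]),
([-.502,-.198,-.512,.751,.277,-.466],[.4915,-.2348,.2257]),([-.61,-.393,-.912,.181,.521,-.399],[.435,-.2366,.1667]),
([-.705,-.647,-.672,.717,.606,-.488],[.3764,-.2371,.3583])]
def Ry(a): return R.from_euler("y",a).as_matrix()
def Rz(a): return R.from_euler("z",a).as_matrix()
def Rx(a): return R.from_euler("x",a).as_matrix()
# unknown vectors: o(x,z) v2(x,z) v3(x,z) v4(x,z; y) v5(x)
def A(q):
    B=Rz(q[0]); e=np.eye(3); cols=[]
    for M in (np.eye(3),Ry(q[1]),Ry(q[1]-q[2])): cols+= [B@M[:,0],B@M[:,2]]
    s=q[1]-q[2]+q[3]; M=Ry(s); cols+=[B@M[:,0],B@M[:,2],B@M[:,1]]; M=M@Rz(q[4]); cols+=[B@M[:,0]]
    return np.array(cols).T
M=np.vstack([A(q) for q,_ in D]); y=np.hstack([p for _,p in D])
reg=1e-3*np.eye(M.shape[1]); X=np.linalg.lstsq(np.vstack([M,reg]),np.r_[y,np.zeros(len(reg))],rcond=None)[0]
def fk_p(q): return A(q)@X
def fk_R(q,M0=None): return Rz(q[0])@Ry(q[1]-q[2]+q[3])@Rz(q[4])@Rx(q[5])@TM
TM=np.eye(3)
_q=[-.705,-.647,-.672,.717,.606,-.488]; _R=np.array([[-0.053,.555,.83],[.999,.033,.041],[-.005,.831,-.556]]); TM=fk_R(_q).T@_R
U,_,V=np.linalg.svd(TM); TM=np.round(U@V)
lo=np.array([-3.13,-.85,-1.15,-2.2,-1.44,-3.14]); hi=np.array([3.13,1.81,1.24,2.28,1.52,3.14])
def ik(p,Rm,q0):
    f=lambda q: np.r_[(fk_p(q)-p)*5, R.from_matrix(fk_R(q).T@Rm).as_rotvec()]
    q0=np.clip(q0,lo+1e-4,hi-1e-4); r=least_squares(f,q0,bounds=(lo,hi)); return r.x,np.linalg.norm(f(r.x))
if __name__=="__main__":
    print(X.round(4)); print("res mm",((M@X-y)*1e3).round(1).reshape(-1,3).tolist()); print(TM)
    for q,_ in D[-3:]: print(fk_R(q).round(3).tolist())
E
python3 kin.py
python3 - <<'E'
from kin import *
q=np.array([-.705,-.647,-.672,.717,.606,-.488])
p,Rm=loadcmd(); rows=np.load("rowsC.npy")
for i,r in enumerate(rows[8:]):
    p,Rm=apply(r,p,Rm); q,e=ik(p,Rm,q); print(i,q.round(3),round(e,4))
E
```

```text
[ 1.100e-03  1.597e-01 -1.000e-04  4.202e-01  5.182e-01  3.610e-02
  1.444e-01 -4.000e-04  1.000e-04  1.112e-01]
res mm [[-0.0, 0.1, -0.0], [-0.0, -0.1, 0.1], [-0.1, 0.2, 0.2], [-0.1, 0.1, -0.0], [0.1, -0.1, -0.1], [-0.0, 0.1, -0.3], [0.0, -0.1, 0.2], [-0.0, -0.1, 0.2], [-0.1, -0.2, -0.3], [-0.1, -0.2, 0.1], [0.0, 0.2, -0.0], [0.1, 0.1, 0.1]]
[[ 0.  0.  1.]
 [ 1. -0. -0.]
 [ 0.  1. -0.]]
[[-0.035, 0.841, 0.54], [0.999, 0.031, 0.015], [-0.004, 0.54, -0.841]]
[[-0.035, 0.558, 0.829], [0.999, 0.021, 0.028], [-0.002, 0.829, -0.559]]
[[-0.053, 0.554, 0.831], [0.999, 0.034, 0.041], [-0.006, 0.832, -0.555]]
0 [-0.663 -0.7   -0.705  0.729  0.589 -0.468] 0.0
1 [-0.619 -0.75  -0.73   0.743  0.571 -0.448] 0.0
2 [-0.571 -0.801 -0.755  0.758  0.549 -0.426] 0.0
3 [-0.517 -0.849 -0.777  0.771  0.524 -0.401] 0.0
4 [-0.465 -0.85  -0.764  0.814  0.507 -0.397] 0.05
5 [-0.407 -0.85  -0.751  0.853  0.485 -0.386] 0.0973
6 [-0.342 -0.85  -0.74   0.884  0.455 -0.367] 0.1393
7 [-0.272 -0.85  -0.729  0.91   0.419 -0.341] 0.1781
8 [-0.197 -0.85  -0.723  0.928  0.38  -0.312] 0.2074
9 [-0.116 -0.85  -0.719  0.939  0.332 -0.274] 0.2302
10 [-0.032 -0.85  -0.716  0.945  0.281 -0.233] 0.2481
11 [ 0.058 -0.85  -0.715  0.943  0.224 -0.185] 0.2587
12 [ 0.151 -0.85  -0.716  0.938  0.16  -0.134] 0.261
13 [ 0.243 -0.85  -0.719  0.926  0.099 -0.082] 0.2565
14 [ 0.331 -0.85  -0.725  0.91   0.041 -0.035] 0.2453
15 [ 0.417 -0.85  -0.733  0.888 -0.016  0.009] 0.2249
```

Run:
```python
from kin import *
q0=np.array([.3,-.6,-.7,.9,.0,-.0])
for pitch,z,dr in [(15,.2,0),(15,.2,.05),(15,.2,.1),(5,.2,0),(5,.2,.05),(0,.16,0),(0,.16,.03),(-5,.12,0),(-10,.105,0),(-20,.098,0),(-30,.1,0),(-45,.11,0),(-60,.11,0)]:
    n=np.array([.585,.2537,z])+dr*np.array([np.cos(np.radians(23)),np.sin(np.radians(23)),0])
    p,Rm=tcp_for_pt(NOSE,n,srot(23,pitch)); q,e=ik(p,Rm,q0); print(pitch,z,dr,p.round(3),q.round(3),round(e,4))
print()
q0=np.array([-.705,-.647,-.672,.717,.606,-.488])
for pos,yaw,pitch in [([.58,-.225,.205],3,21),([.60,-.1,.205],5,18),([.61,0,.205],8,15),([.60,.1,.205],14,15),([.56,.21,.2],23,13)]:
    p,Rm=tcp_for_pt(REAR,pos,srot(yaw,pitch)); q0,e=ik(p,Rm,q0); print(p.round(3),q0.round(3),round(e,4))
```

```text
15 0.2 0 [0.33  0.144 0.347] [ 0.417 -0.85  -0.738  0.899 -0.014  0.01 ] 0.1243
15 0.2 0.05 [0.376 0.164 0.347] [ 0.414 -0.806 -0.759  0.743 -0.012  0.007] 0.0
15 0.2 0.1 [0.422 0.183 0.347] [ 0.413 -0.656 -0.69   0.662 -0.01   0.006] 0.0
5 0.2 0 [0.357 0.156 0.393] [ 0.415 -0.736 -0.578  1.029 -0.01   0.009] 0.0
5 0.2 0.05 [0.403 0.176 0.393] [ 0.413 -0.604 -0.513  0.961 -0.009  0.007] 0.0
0 0.16 0 [0.373 0.163 0.374] [ 0.414 -0.645 -0.545  1.057 -0.009  0.008] 0.0
0 0.16 0.03 [0.401 0.175 0.374] [ 0.413 -0.566 -0.503  1.021 -0.008  0.008] 0.0
-5 0.12 0 [0.391 0.171 0.353] [ 0.413 -0.548 -0.509  1.083 -0.007  0.008] 0.0
-10 0.105 0 [0.411 0.179 0.355] [ 0.412 -0.439 -0.418  1.153 -0.006  0.008] 0.0
-20 0.098 0 [0.453 0.197 0.378] [ 0.41  -0.215 -0.18   1.342 -0.004  0.007] 0.0
-30 0.1 0 [0.5   0.217 0.4  ] [ 0.409  0.018  0.093  1.557 -0.002  0.006] 0.0
-45 0.11 0 [0.574 0.248 0.424] [ 0.408  0.406  0.59   1.927 -0.     0.005] 0.0
-60 0.11 0 [0.65  0.28  0.416] [4.070e-01 8.460e-01 1.193e+00 2.280e+00 1.000e-03 4.000e-03] 0.0884

[ 0.376 -0.237  0.356] [-0.704 -0.647 -0.677  0.715  0.605 -0.485] 0.0
[ 0.405 -0.118  0.366] [-0.378 -0.752 -0.707  0.743  0.365 -0.294] 0.0
[ 0.425 -0.027  0.376] [-0.113 -0.737 -0.669  0.779  0.192 -0.166] 0.0
[0.419 0.054 0.376] [ 0.099 -0.754 -0.679  0.776  0.11  -0.095] 0.0
[0.394 0.139 0.377] [ 0.323 -0.75  -0.662  0.82   0.057 -0.054] 0.0
```

Run:
```python
from kin import *
p,Rm=loadcmd()
W=[(*tcp_for_pt(REAR,pos,srot(yaw,pitch)),4) for pos,yaw,pitch in [([.60,-.1,.205],5,18),([.61,0,.205],8,15),([.60,.1,.205],14,15),([.56,.21,.2],23,13)]]
rows=plan(p,Rm,W); np.save("rowsD.npy",rows)
q=np.array([-.705,-.647,-.672,.717,.606,-.488])
for r in rows:
    p,Rm=apply(r,p,Rm); q2,e=ik(p,Rm,q); 
    if e>1e-3 or max(abs(q2-q)/.125/[2.22,2.22,2.57,3.14,3.14,3.14])>.6: print(e,q2)
    q=q2
```

```text
[0.073,0.018,0.014,0.008,0.005,-0.003, 0.073,0.018,0.015,0.009,0.004,-0.003, 0.073,0.019,0.014,0.008,0.005,-0.004, 0.072,0.019,0.016,0.009,0.004,-0.003, 0.056,0.016,0.01,0.008,0.007,-0.005, 0.055,0.016,0.01,0.008,0.006,-0.005, 0.055,0.016,0.011,0.009,0.007,-0.005, 0.055,0.018,0.011,0.008,0.007,-0.006]
[0.051,0.002,0.002,0,0.013,-0.011, 0.05,0.003,0.004,0,0.012,-0.01, 0.051,0.004,0.004,0,0.013,-0.011, 0.05,0.004,0.005,0,0.013,-0.01, 0.055,-0.001,-0.002,0.005,0.019,-0.016, 0.055,0.001,-0.001,0.006,0.019,-0.017, 0.055,0.002,0.001,0.005,0.019,-0.016, 0.055,0.004,0.002,0.006,0.018,-0.017]
```

Request:
{"fn": "send_rows", "kwargs": {
  "plan": [0.073,0.018,0.014,0.008,0.005,-0.003,0.073,0.018,0.015,0.009,0.004,-0.003,0.073,0.019,0.014,0.008,0.005,-0.004,0.072,0.019,0.016,0.009,0.004,-0.003,0.056,0.016,0.01,0.008,0.007,-0.005,0.055,0.016,0.01,0.008,0.006,-0.005,0.055,0.016,0.011,0.009,0.007,-0.005,0.055,0.018,0.011,0.008,0.007,-0.006]
}}

```text
clock: 15.78
position: [0.4252, -0.0265, 0.3771]
tcp_rot: [0.279, 0.593, 0.685, 0.319]
ft_force: [0.2, -0.2, -1.2]
width: 0.0169
```

Request:
{"fn": "send_rows", "kwargs": {
  "plan": [0.051,0.002,0.002,0,0.013,-0.011,0.05,0.003,0.004,0,0.012,-0.01,0.051,0.004,0.004,0,0.013,-0.011,0.05,0.004,0.005,0,0.013,-0.01,0.055,-0.001,-0.002,0.005,0.019,-0.016,0.055,0.001,-0.001,0.006,0.019,-0.017,0.055,0.002,0.001,0.005,0.019,-0.016,0.055,0.004,0.002,0.006,0.018,-0.017]
}}

```text
clock: 16.77
position: [0.3932, 0.139, 0.3784]
tcp_rot: [0.226, 0.502, 0.763, 0.339]
ft_force: [0.8, 0.8, -2.4]
width: 0.0171
```

```bash
python3 st.py "$(python3 -c "import numpy as np;print(np.load('rowsD.npy').ravel().tolist())")" 15 scene
```

```text
t 16.775 p [0.3932 0.139  0.3784] q [ 0.325 -0.751 -0.661  0.822  0.055 -0.056] F [ 0.8  0.8 -2.4] w 0.0171
[[-0.393, 0.613, 0.686], [0.92, 0.265, 0.289], [-0.005, 0.744, -0.668]]
cmd [0.3938 0.1385 0.3776] dev mm [-0.5  0.4  0.8]
scoop [0.6011 0.2281 0.2132] nose [0.6436 0.2463 0.2218] eul [ 23.15 -12.97  -0.16]
```

View pics/scene15.png

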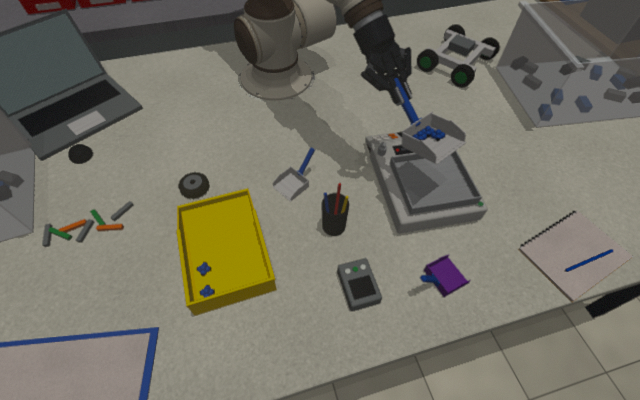

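Run:
```python
from kin import *
p,Rm=loadcmd(); u=np.array([np.cos(np.radians(23)),np.sin(np.radians(23)),0])
b=np.array([.585,.2537,0])
W=[(*tcp_for_pt(NOSE,b+dr*u+[0,0,z],srot(23,pt)),n) for pt,dr,z,n in [(6,.03,.175,3),(0,0.005,.135,2),(-6,0,.113,2)]]
rows=plan(p,Rm,W); np.save("rowsE.npy",rows)
q=arm.get_state()["joint_positions"]
for r in rows:
    p,Rm=apply(r,p,Rm); q2,e=ik(p,Rm,q); 
    if e>1e-3 or max(abs(q2-q)/.125/[2.22,2.22,2.57,3.14,3.14,3.14])>.6: print(e,q2)
    q=q2
print(q)
```

```text
[0.025,-0.009,0.008,0.026,0,0, 0.026,-0.009,0.008,0.026,0,0, 0.025,-0.008,0.008,0.025,0.001,0, 0,-0.016,0.011,0.034,0,0, 0,-0.015,0.011,0.033,0,0, 0,0.02,0.012,0.033,0,0, 0,0.02,0.012,0.034,0,0]
[ 0.41224203 -0.52658082 -0.49941317  1.08989454 -0.00647701  0.0080404 ]
```

Request:
{"fn": "send_rows", "kwargs": {
  "plan": [0.025,-0.009,0.008,0.026,0,0,0.026,-0.009,0.008,0.026,0,0,0.025,-0.008,0.008,0.025,0.001,0,0,-0.016,0.011,0.034,0,0,0,-0.015,0.011,0.033,0,0,0,0.02,0.012,0.033,0,0,0,0.02,0.012,0.034,0,0]
}}

```text
clock: 17.7
position: [0.395, 0.1717, 0.3497]
tcp_rot: [0.139, 0.534, 0.808, 0.208]
ft_force: [1.1, 0.4, -2.0]
width: 0.0173
```

```bash
python3 st.py "$(python3 -c "import numpy as np;print(np.load('rowsE.npy').ravel().tolist())")" 16 scene top
python3 - <<'E'
import cv2
im=cv2.imread('pics/scene16.png');cv2.imwrite('pics/s16.png',cv2.resize(im[60:240,340:500],None,fx=4,fy=4,interpolation=2)[:600])
im=cv2.imread('pics/top16.png');cv2.imwrite('pics/t16.png',cv2.resize(im[150:300,140:300],None,fx=4,fy=4,interpolation=2))
E
```

```text
t 17.7 p [0.395  0.1717 0.3497] q [ 0.412 -0.526 -0.498  1.093 -0.008  0.007] F [ 1.1  0.4 -2. ] w 0.0173
[[-0.392, 0.804, 0.447], [0.92, 0.344, 0.187], [-0.004, 0.484, -0.875]]
cmd [0.3951 0.1721 0.3495] dev mm [-0.2 -0.3  0.2]
scoop [0.5416 0.2346 0.1196] nose [0.5844 0.2528 0.1126] eul [23.01  6.17 -0.08]
```

View pics/s16.png

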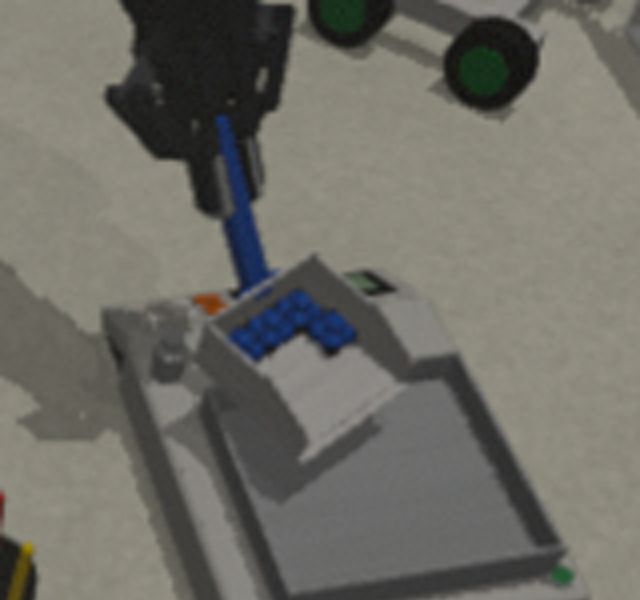

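View pics/t16.png

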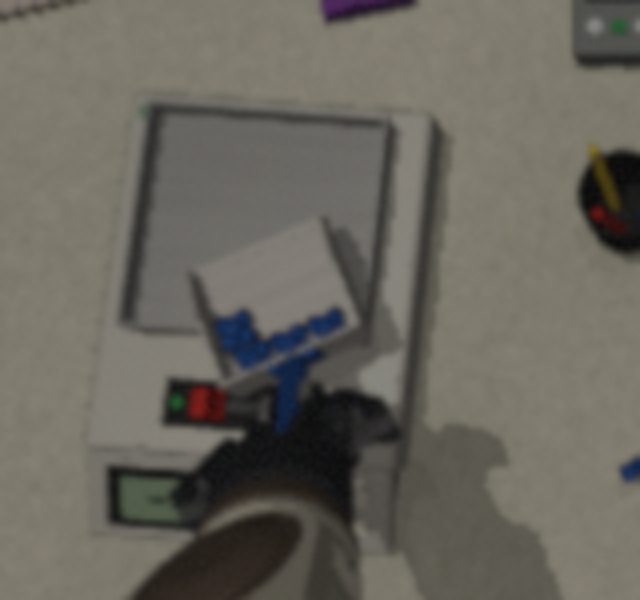

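```bash
cat > pour.py <<'E'
import sys,json
from kin import *
p,Rm=loadcmd(); b=np.array([.585,.2537,0]); u=np.array([np.cos(np.radians(23)),np.sin(np.radians(23)),0])
W=[(*tcp_for_pt(NOSE,b+dr*u+[0,0,z],srot(23,pt)),n) for pt,dr,z,n in json.loads(sys.argv[1])]
rows=plan(p,Rm,W); np.save(sys.argv[2],rows)
q=arm.get_state()["joint_positions"]
for r in rows:
    p,Rm=apply(r,p,Rm); q2,e=ik(p,Rm,q)
    if e>1e-3 or max(abs(q2-q)/.125/[2.22,2.22,2.57,3.14,3.14,3.14])>.6: print(e,q2)
    q=q2
print(q.round(3))
E
python3 pour.py "[[-14,0,0.104,3],[-20,0,0.1,3]]" rowsF.npy
```

```text
[0,0.032,0.001,0.03,0,0, 0,0.033,0,0.029,0,0, 0,0.032,-0.001,0.03,0,0, 0,0.026,-0.001,0.022,0,0, 0,0.026,-0.003,0.022,0,0, 0,0.026,-0.003,0.022,0,0]
[ 0.41  -0.215 -0.176  1.345 -0.004  0.008]
```

Request:
{"fn": "send_rows", "kwargs": {
  "plan": [0,0.032,0.001,0.03,0,0,0,0.033,0,0.029,0,0,0,0.032,-0.001,0.03,0,0,0,0.026,-0.001,0.022,0,0,0,0.026,-0.003,0.022,0,0,0,0.026,-0.003,0.022,0,0,0,0,0,0,0,0,0,0,0,0,0,0]
}}

```text
clock: 18.8
position: [0.4526, 0.1962, 0.3798]
tcp_rot: [0.074, 0.546, 0.827, 0.109]
ft_force: [1.2, 0.4, -2.4]
width: 0.0173
```

```bash
cat > dl.sh <<'E'
python3 st.py "$(python3 -c "import numpy as np;print(np.load('$1').ravel().tolist())")" $2 scene top
python3 - <<'E'
import cv2
im=cv2.imread('pics/scene$2.png');cv2.imwrite('pics/s$2.png',cv2.resize(im[60:240,340:500],None,fx=3.3,fy=3.3,interpolation=2)[:600])
im=cv2.imread('pics/top$2.png');cv2.imwrite('pics/t$2.png',cv2.resize(im[150:300,140:300],None,fx=4,fy=4,interpolation=2))
E
E
bash dl.sh rowsF.npy 17
```

```text
t 18.8 p [0.4526 0.1962 0.3798] q [ 0.41  -0.218 -0.178  1.345 -0.005  0.007] F [ 1.2  0.4 -2.4] w 0.0173
[[-0.392, 0.887, 0.243], [0.92, 0.379, 0.1], [-0.003, 0.262, -0.965]]
cmd [0.4534 0.1969 0.3797] dev mm [-0.7 -0.6  0.1]
scoop [0.5447 0.2358 0.1183] nose [0.5848 0.2528 0.1004] eul [22.97 19.92 -0.09]
```

View pics/s17.png

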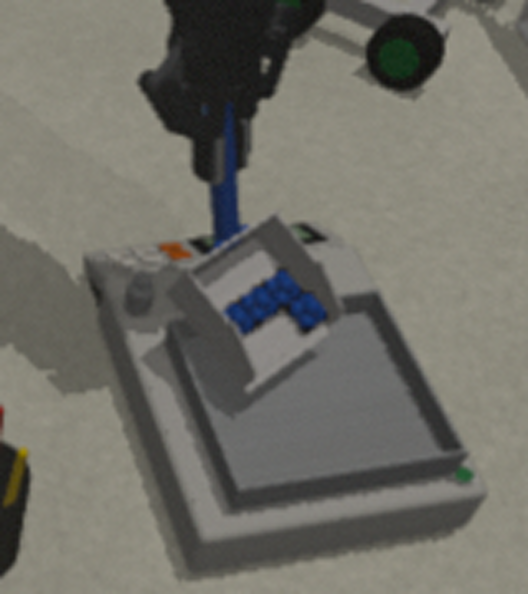

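Request:
{"fn": "send_rows", "kwargs": {
  "plan": [0,0,0,0,0,0,0,0,0,0,0,0,0,0,0,0,0,0,0,0,0,0,0,0]
}}

```text
clock: 19.4
position: [0.453, 0.1963, 0.3801]
tcp_rot: [0.074, 0.546, 0.827, 0.109]
ft_force: [0.4, -0.5, -1.4]
width: 0.0174
```

```bash
python3 -c "
import numpy as np;np.save('zero.npy',np.zeros((1,6)))"; bash dl.sh zero.npy 18; python3 pour.py "[[-26,0,0.1,3]]" rowsG.npy
```

```text
t 19.4 p [0.453  0.1963 0.3801] q [ 0.41  -0.217 -0.177  1.346 -0.005  0.006] F [ 0.4 -0.5 -1.4] w 0.0174
[[-0.392, 0.888, 0.242], [0.92, 0.379, 0.1], [-0.003, 0.262, -0.965]]
cmd [0.4534 0.1969 0.3797] dev mm [-0.4 -0.6  0.4]
scoop [0.545  0.2359 0.1186] nose [0.585  0.2529 0.1007] eul [22.97 19.94 -0.09]
[0,0.027,-0.004,0.022,0,0, 0,0.027,-0.005,0.023,0,0, 0,0.026,-0.006,0.022,0,0]
[ 0.41  -0.077 -0.018  1.471 -0.003  0.007]
```

View pics/s18.png

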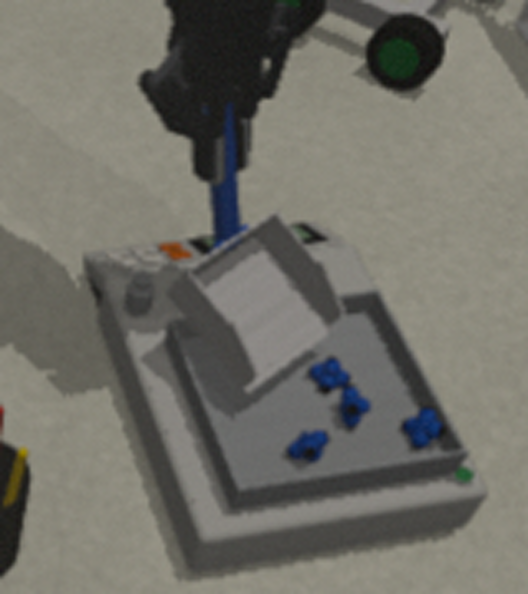

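```bash
cat > back.py <<'E'
from kin import *
p,Rm=loadcmd(); b=np.array([.585,.2537,0])
W=[(*tcp_for_pt(NOSE,b+[0,0,.155],srot(23,-20)),2),(*tcp_for_pt(NOSE,b+[0.01,0,.225],srot(23,-2)),4)]
for pos,yaw,n in [([.61,.1,.225],14,4),([.62,0,.225],8,3),([.61,-.12,.21],8,4),([.5471,-.2552,.10],10,6),([.5471,-.2552,.03],10,3)]:
    W.append((*tcp_for(pos,srot(yaw,0)),n))
rows=plan(p,Rm,W); np.save("rowsH.npy",rows); print(len(rows))
q=arm.get_state()["joint_positions"]
for i,r in enumerate(rows):
    p,Rm=apply(r,p,Rm); q2,e=ik(p,Rm,q); k=max(abs(q2-q)/.125/[2.22,2.22,2.57,3.14,3.14,3.14])
    if e>1e-3 or k>.6: print(i,e,k,q2)
    q=q2
print(q.round(3))
E
python3 back.py
```

```text
[0,0.018,-0.066,0,0,0, 0,0.018,-0.066,0,0,0, -0.002,-0.04,-0.019,-0.05,0,0, -0.003,-0.039,-0.022,-0.05,0,0, -0.002,-0.037,-0.025,-0.05,0,0, -0.003,-0.035,-0.027,-0.05,0,0, -0.074,-0.006,0.004,-0.005,-0.014,0.021, -0.074,-0.004,0.005,-0.006,-0.014,0.02]
[-0.074,-0.001,0.006,-0.005,-0.014,0.021, -0.074,0.001,0.009,-0.006,-0.014,0.021, -0.067,-0.009,-0.007,0,-0.013,0.018, -0.067,-0.008,-0.005,0,-0.013,0.018, -0.068,-0.005,-0.003,0,-0.013,0.018, -0.073,-0.019,-0.002,0,0,0, -0.074,-0.019,-0.002,0,0,0, -0.073,-0.019,-0.002,0,0,0]
[-0.074,-0.02,-0.002,0,0,0, -0.055,-0.054,0.018,0,0.002,-0.003, -0.054,-0.054,0.018,0,0.002,-0.003, -0.054,-0.055,0.018,0,0.002,-0.003, -0.054,-0.055,0.018,0,0.003,-0.003, -0.054,-0.055,0.017,0,0.002,-0.003, -0.054,-0.055,0.018,0,0.002,-0.003, 0,-0.034,0.048,0,0,0]
[0.001,-0.033,0.047,0,0,0, 0,-0.034,0.048,0,0,0]
26
[-0.778 -0.343 -0.585  0.939  0.487 -0.855]
```

Request:
{"fn": "send_rows", "kwargs": {
  "plan": [0,0.018,-0.066,0,0,0,0,0.018,-0.066,0,0,0,-0.002,-0.04,-0.019,-0.05,0,0,-0.003,-0.039,-0.022,-0.05,0,0,-0.002,-0.037,-0.025,-0.05,0,0,-0.003,-0.035,-0.027,-0.05,0,0,-0.074,-0.006,0.004,-0.005,-0.014,0.021,-0.074,-0.004,0.005,-0.006,-0.014,0.02]
}}

```text
clock: 20.5
position: [0.4105, 0.1093, 0.4421]
tcp_rot: [0.174, 0.557, 0.776, 0.238]
ft_force: [1.2, 0.2, -1.0]
width: 0.0174
```

Request:
{"fn": "send_rows", "kwargs": {
  "plan": [-0.074,-0.001,0.006,-0.005,-0.014,0.021,-0.074,0.001,0.009,-0.006,-0.014,0.021,-0.067,-0.009,-0.007,0,-0.013,0.018,-0.067,-0.008,-0.005,0,-0.013,0.018,-0.068,-0.005,-0.003,0,-0.013,0.018,-0.073,-0.019,-0.002,0,0,0,-0.074,-0.019,-0.002,0,0,0,-0.073,-0.019,-0.002,0,0,0]
}}

```text
clock: 21.5
position: [0.4305, -0.1178, 0.4262]
tcp_rot: [0.2, 0.625, 0.72, 0.227]
ft_force: [0.1, -0.8, -1.2]
width: 0.0172
```

Request:
{"fn": "send_rows", "kwargs": {
  "plan": [-0.074,-0.02,-0.002,0,0,0,-0.055,-0.054,0.018,0,0.002,-0.003,-0.054,-0.054,0.018,0,0.002,-0.003,-0.054,-0.055,0.018,0,0.002,-0.003,-0.054,-0.055,0.018,0,0.003,-0.003,-0.054,-0.055,0.017,0,0.002,-0.003,-0.054,-0.055,0.018,0,0.002,-0.003,0,0,0,0,0,0]
}}

```text
clock: 22.5
position: [0.3659, -0.2897, 0.3106]
tcp_rot: [0.194, 0.613, 0.73, 0.23]
ft_force: [-0.4, 1.0, -1.1]
width: 0.0176
```

```bash
python3 st.py "$(python3 -c "import numpy as np;print(np.load('rowsH.npy')[:23].ravel().tolist())")" 19 scene top
```

```text
t 22.5 p [ 0.3659 -0.2897  0.3106] q [-0.782 -0.359 -0.462  1.081  0.488 -0.858] F [-0.4  1.  -1.1] w 0.0176
[[-0.172, 0.806, 0.566], [0.985, 0.142, 0.098], [-0.001, 0.575, -0.818]]
cmd [ 0.3668 -0.288   0.3115] dev mm [-0.9 -1.6 -0.9]
scoop [ 0.5462 -0.2572  0.0988] nose [ 0.5925 -0.2491  0.0967] eul [9.9  0.06 0.05]
```

View pics/scene19.png

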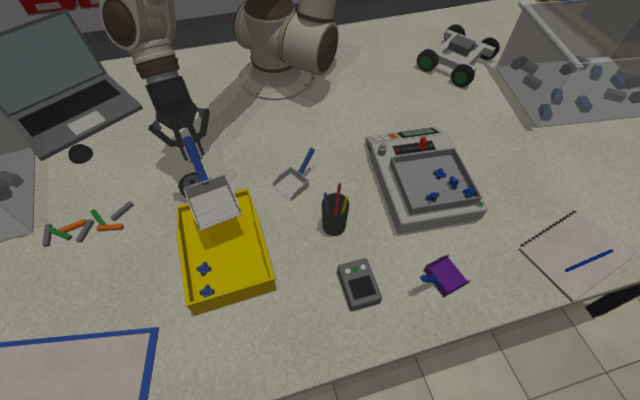

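View pics/top19c.png

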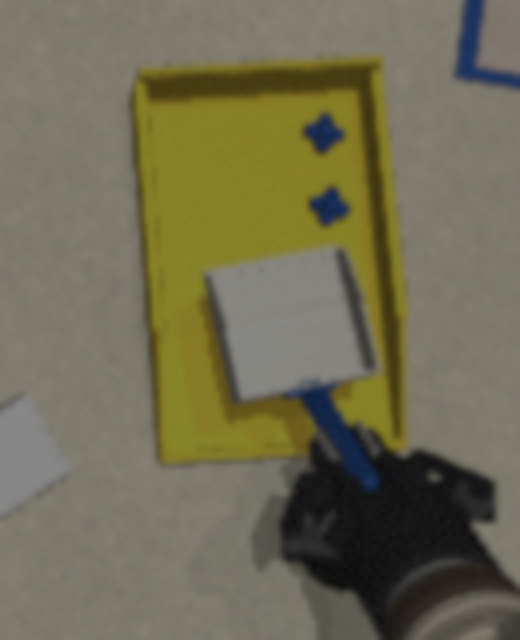

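Request:
{"fn": "send_rows", "kwargs": {
  "plan": [0,-0.034,0.048,0,0,0,0.001,-0.033,0.047,0,0,0,0,-0.034,0.048,0,0,0,0,-0.013,0.018,0,0,0,0,-0.013,0.018,0,0,0,0,-0.008,0.012,0,0,0,0,0,0,0,0,0]
}}

```text
clock: 23.48
position: [0.3667, -0.2887, 0.2189]
tcp_rot: [0.196, 0.612, 0.731, 0.231]
ft_force: [-0.0, 0.2, -1.5]
width: 0.017
```

```bash
python3 st.py "[0,-0.034,0.048,0,0,0,0.001,-0.033,0.047,0,0,0,0,-0.034,0.048,0,0,0,0,-0.013,0.018,0,0,0,0,-0.013,0.018,0,0,0,0,-0.008,0.012,0,0,0]" 20
```

```text
t 23.475 p [ 0.3667 -0.2887  0.2189] q [-0.779 -0.329 -0.62   0.891  0.488 -0.858] F [-0.   0.2 -1.5] w 0.017
[[-0.175, 0.804, 0.568], [0.985, 0.145, 0.098], [-0.004, 0.577, -0.817]]
cmd [ 0.3666 -0.2879  0.2179] dev mm [ 0.1 -0.8  1. ]
scoop [ 0.5474 -0.2562  0.0075] nose [ 0.5937 -0.248   0.0055] eul [10.04 -0.08 -0.09]
```

Request:
{"fn": "send_rows", "kwargs": {
  "plan": [0,-0.003,0.004,0,0,0,0,0,0,0,0,0,0,0,0,0,0,0]
}}

```text
clock: 23.85
position: [0.3667, -0.2889, 0.2174]
tcp_rot: [0.196, 0.612, 0.731, 0.231]
ft_force: [0.1, -0.8, 1.8]
width: 0.017
```

```bash
python3 st.py "[0,-0.003,0.004,0,0,0]" 21 wrist
```

```text
t 23.85 p [ 0.3667 -0.2889  0.2174] q [-0.78  -0.329 -0.622  0.886  0.488 -0.858] F [ 0.1 -0.8  1.8] w 0.017
[[-0.175, 0.804, 0.569], [0.985, 0.145, 0.097], [-0.004, 0.577, -0.817]]
cmd [ 0.3666 -0.2879  0.2159] dev mm [ 0.2 -1.   1.5]
scoop [ 0.5477 -0.2565  0.0061] nose [ 0.5939 -0.2483  0.0042] eul [10.04 -0.12 -0.13]
```

Scoop is down on the bin floor (z 0.0061, contact force just beginning). I'll release it with a partial opening first.

Request:
{"fn": "send_rows", "kwargs": {
  "plan": [0,0,0,0,0,0,0,0,0,0,0,0,0,0,0,0,0,0,0,0,0,0,0,0],
  "grip": 0.1
}}

```text
clock: 24.4
position: [0.3666, -0.2887, 0.2168]
tcp_rot: [0.196, 0.612, 0.731, 0.231]
ft_force: [-0.4, 0.4, 0.0]
width: 0.0471
```

```bash
python3 st.py "[0,0,0,0,0,0]" 22 wrist
```

```text
t 24.4 p [ 0.3666 -0.2887  0.2168] q [-0.78  -0.328 -0.623  0.887  0.488 -0.858] F [-0.4  0.4  0. ] w 0.0471
[[-0.175, 0.804, 0.568], [0.985, 0.145, 0.098], [-0.004, 0.577, -0.817]]
cmd [ 0.3666 -0.2879  0.2159] dev mm [-0.  -0.9  0.9]
scoop [ 0.5473 -0.2562  0.0054] nose [ 0.5936 -0.248   0.0034] eul [10.04 -0.07 -0.08]
```

View pics/wrist22.png

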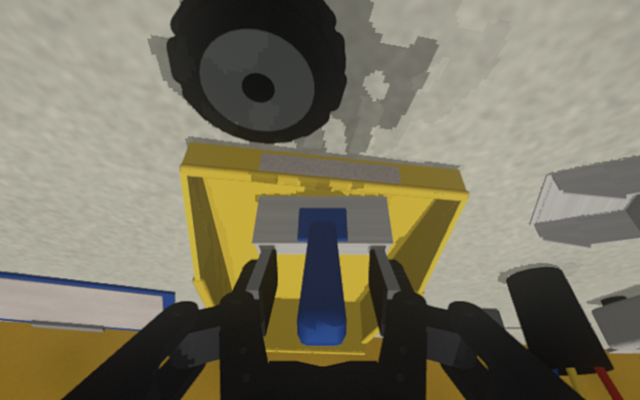

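Both pads are clear of the handle, which stands at (322,270) between them. Retreating along the tool axis.

Request:
{"fn": "send_rows", "kwargs": {
  "plan": [0,0,-0.06,0,0,0,0,0,-0.08,0,0,0,0,0,-0.1,0,0,0,0,0.03,-0.08,0,0,0,0,0,0,0,0,0,0,0,0,0,0,0]
}}

```text
clock: 25.2
position: [0.3035, -0.2995, 0.3277]
tcp_rot: [0.195, 0.612, 0.731, 0.231]
ft_force: [0.6, 1.1, -0.2]
width: 0.0469
```

```bash
python3 st.py "[0,0,-0.06,0,0,0,0,0,-0.08,0,0,0,0,0,-0.1,0,0,0,0,0.03,-0.08,0,0,0]" 23 scene top wrist
python3 - <<'E'
import cv2
im=cv2.imread('pics/top23.png');cv2.imwrite('pics/t23.png',cv2.resize(im[130:300,140:440],None,fx=2.6,fy=2.6,interpolation=2))
im=cv2.imread('pics/scene23.png');cv2.imwrite('pics/s23.png',cv2.resize(im[100:320,160:500],None,fx=2.3,fy=2.3,interpolation=2))
E
```

```text
t 25.2 p [ 0.3035 -0.2995  0.3277] q [-0.912 -0.424 -0.468  1.207  0.534 -1.001] F [ 0.6  1.1 -0.2] w 0.0469
[[-0.175, 0.804, 0.568], [0.985, 0.144, 0.098], [-0.003, 0.576, -0.817]]
cmd [ 0.3036 -0.2988  0.3275] dev mm [-0.1 -0.7  0.2]
scoop [ 0.4841 -0.2669  0.1162] nose [ 0.5304 -0.2587  0.1143] eul [10.03 -0.05 -0.06]
```

View pics/s23.png

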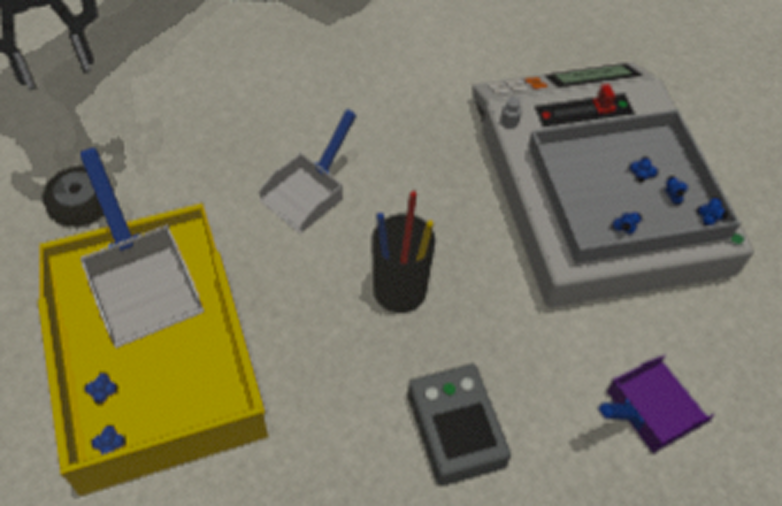

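View pics/t23.png

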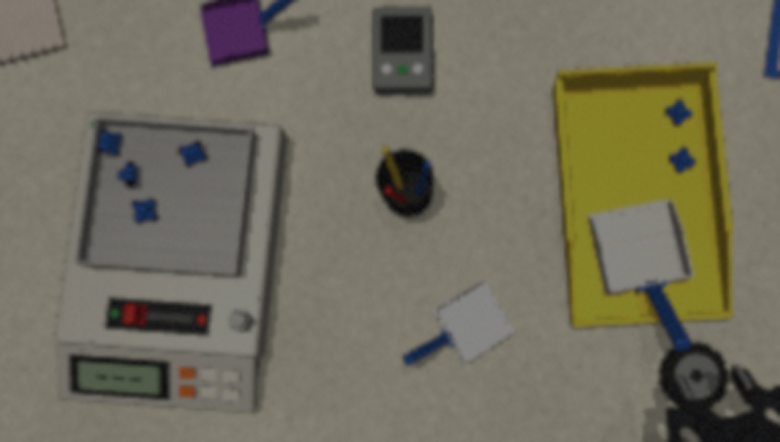

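Run:
```python
from h import *
a=cv2.imread("pics/top0.png").astype(int);b=cv2.imread("pics/top23.png").astype(int)
g=np.abs(a-b).max(2)
for n,(x0,y0,x1,y1) in dict(pencup=(278,182,315,220),controller=(278,125,312,170),weight=(226,244,242,262),wheel=(390,262,404,290),smallscoop=(290,235,345,275)).items(): print(n,g[y0:y1,x0:x1].max(),(g[y0:y1,x0:x1]>25).sum())
for n,t in (("scene","scene"),):
    a=cv2.imread("pics/scene0.png").astype(int);b=cv2.imread("pics/scene23.png").astype(int);g=np.abs(a-b).max(2)
    for k,(x0,y0,x1,y1) in dict(wheel=(178,168,208,200),pencup=(315,180,355,240),weight=(374,140,392,158),controller=(335,255,385,310)).items(): print("scene",k,(g[y0:y1,x0:x1]>25).sum())
C=cam("top"); 
im,d,Cs=load("top","top23"); X=cloud(C,d)
b=im.astype(int); m=((b[...,0]>1.3*b[...,1])&(b[...,0]>1.3*b[...,2])).astype(np.uint8); m[:,245:]=0;m[:170]=0;m[240:]=0
n,l,st,ce=cv2.connectedComponentsWithStats(m)
for i in range(1,n):
    if st[i,4]>8: print(ce[i].round(1),onplane(C,[ce[i]],.085)[0].round(3),X[l==i][:,2].max().round(3))
P=X[225:245,375:395].reshape(-1,3); print("pan floor z",np.median(P[:,2]).round(4))
A=np.c_[P[:,:2],np.ones(len(P))]; print(np.linalg.lstsq(A,P[:,2],rcond=None)[0][:2].round(3))
```

```text
pencup 10 0
controller 8 0
weight 6 0
wheel 107 72
smallscoop 7 0
scene wheel 201
scene pencup 0
scene weight 0
scene controller 0
[181.4 184.3] [0.668 0.325 0.085] 1.16
[213.7 188.7] [0.654 0.234 0.085] 0.098
[189.1 196.3] [0.633 0.302 0.085] 0.099
[195.1 210.6] [0.592 0.284 0.085] 0.095
pan floor z 0.0064
[-1.257  2.015]
```

Run:
```python
import cv2,numpy as np
a=cv2.imread("pics/scene0.png")[155:215,165:235];b=cv2.imread("pics/scene23.png")[155:215,165:235]
cv2.imwrite("pics/wh.png",np.hstack([cv2.resize(i,None,fx=5.5,fy=5.5,interpolation=2) for i in (a,b)]))
```

```text
(no output)
```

View pics/wh.png

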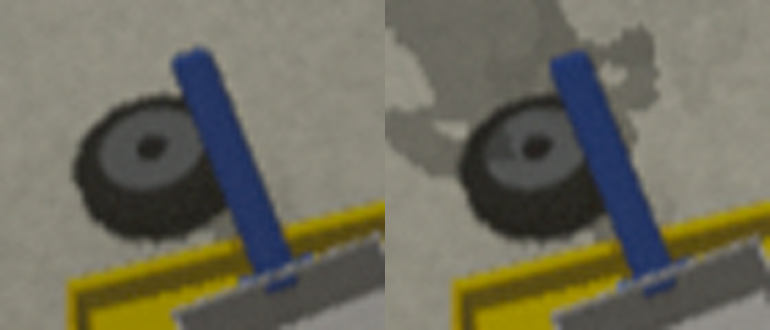

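The wheel hub is at the same spot before and after; the difference there was only the arm's shadow. Handing in.

```bash
python3 -c "
from rig import arm
print(arm.job_done())"
```

```text
the job is handed in; nothing more can be done
None
```

I finished the whole job in order and handed it in at about 25 s of the 72 s allowed.

**Lock:** I pushed the red grip with the closed fingertips about 38 mm to its hard stop, where the force rose to about 28 N. It now sits next to the green mark. The dish floor reads about 2 to 3 mm lower, which fits the 3 mm it should sink. I couldn't read the travel directly, so "fully off" rests on those three signs.

**Scooping:** I scooped four connectors from the left two columns of the bin and carried them nose-up to the dish. A gentle 20° tilt slid them in. The last pictures show all four inside the dish, two still in the bin and none spilled. The gripper never touched a connector, and the scoop was planned to stay clear of the dish; the wrist force stayed at about 2 N, with no contact seen.

**Scoop:** It is back flat in the front half of the bin. Before I opened the gripper, the pose came out level to within 0.2° and on the bin floor. One last check failed: a tilt fit to the top camera's depth image gave nonsense slopes, so I ignored it. The pan floor height it read, 6.4 mm, agreed with lying flat.

**Bystanders:** The pen cup, controller and weight look unchanged in before-and-after pictures. The wheel's spot did show a difference, but a close crop showed only the arm's shadow, with the hub at the same pixel.

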